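# Roll a strip-tile panel flat and check it with a bridge gauge

## Robot

A 6-joint arm with a two-finger parallel gripper is mounted at the origin on the work surface; the furniture and walls round the work are solid. World frame = base frame: x ahead of the robot, y to its left, z up, the work surface at z = 0. Lengths are in m, angles in rad, forces in N, time in s.
With the tool pointing down it reaches from about 0.35 to 0.775 m from the base axis. Payload 7.3 kg.
Tool frame: the origin (TCP) lies on the front face of the gripper's body, between the roots of the fingers; the fingertips stand 66 mm ahead of it and the grasp point (between the pads) lies 47 mm ahead of it; z points along the fingers, y is the direction in which the jaws open and shut (so a half turn about z gives the same grasp; the last joint's range is limited). The gripper opens to 92 mm and grips with 3 to 60 N. Pads are 19 mm wide; open, the fingers measure 130 mm over their backs; the gripper's body (75 mm by 190 mm) begins 47 mm behind the grasp point.
Start: joints at [-1.427, 0.342, 1.524, -0, 1.275, -0.146], TCP at [0.15, -0.503, 0.292] pointing down, gripper open.
Joint ranges: [-2.53, 2.53], [-0.77, 2.02], [0.04, 2.7], [-1, 4.14], [0.28, 2.66], [-3.11, 3.11]. Speed limits (rad/s): [2.57, 2.57, 3.14, 3.14, 3.14, 3.14].

## Interface

Orientations are given as [roll, pitch, yaw] about the fixed x, y, z axes, in that order (R = Rz(yaw) Ry(pitch) Rx(roll)).
In Python, from cell import observe, read_camera, hand_in, search_frame, tip_of gives the robot as it stands. The module is installed in compiled form; this text tells all that it offers.
- The arm moves only by the tool apply_moves, never from a script. Its argument "motion" is a list of rows, each an object with "offset": the shift along the tool's x, y, z in mm, a list of three; "rotation": the turn, a rotation vector about the tool's x, y, z in rad, a list of three. In form: [{"offset": [x, y, z], "rotation": [rx, ry, rz]}, ...]. A call has 1 to 12 rows; each row shifts and turns the pose as measured when the row begins, along the tool's axes as they then stand; what a row does not reach is not made up. A row lasts 1/12 s, in which the tool goes at most 41.7 mm and 7.16 degrees, less where a joint would pass 70% of its speed; a pose out of reach is approached as far as the arm can. A call with a gripper value outside its range is refused whole. "grip" is the closure, from 0 (fully open) to 1 (shut), set as the call begins (left out, the last holds). The fingers move at their own pace and stop on an object; "grip_force" is the grip in N (left out, the last holds). Time passes only in rows, so rows that do not move let the fingers close. It gives the time, the measured TCP pose, the force and the opening at its end, in the units of the state.
- observe(): the state, without advancing time (a new reading comes with each control period).
- read_camera(name): name is "scene" or "top" or "wrist"; returns a dict with "img" (480x640x3 uint8, red, green, blue), "camera_matrix" (3x3 intrinsics, pixels), "R" (3x3) and "t" (3): a world point X has camera coordinates R X + t; the wrist camera has in their place "tool_from_camera" (4x4, takes a point from camera to tool coordinates, whose origin is the TCP and whose axes are the flange's). Camera axes: x right, y down, z forward; pixel columns grow to the right and rows downward; lengths in m; the calibration is good to about 2 mm. A picture is of the moment at which its call begins: read the wrist's pose just before it. There is no depth.
- hand_in(): hands the job in, once; it reports no verdict.
Trained networks look in a picture, given as the dict that the camera call returned (one of the last four; its "shot" number tells which), for a name from the list of things; names that differ only in an ending like _2 or _b are one class to them, and where a whole thing is asked for, a point or a joint stands for the part that bears it (a point fixed in the world has none). Each returns a list of dicts, best first, with "score" (0 to 1); they miss things now and then, are a little off and sometimes report something else, mostly with a low value. They report only what shows in the picture. A call takes as long as a camera call. They do not tell look-alikes from the thing itself.
- search_frame(query, picture): "location" ([x, y, z] in m, in world coordinates, good to about 4 mm: the middle of the surface that is visible of it).
- tip_of(query, picture): "location" ([x, y, z] in m, in world coordinates, good to about 4 mm: a listed point, or the origin of a listed thing).
The state is a dict: "time": time; "qpos": joint angles; "qvel": joint speeds; "joint_efforts": joint torques, N m; "tool_pos": TCP position; "tool_rot": TCP orientation; "contact_force": force on the tool from outside, world axes, zero at the start; "torque": the same for the moment, N m; "opening": finger opening in m.
Only numpy, scipy, OpenCV 4.12 (cv2) and the standard library are available. Lean on these libraries where they do the work, as an engineer would, in place of code of your own. Each camera call takes 0.05 s, during which the arm holds its last target.

## Task

Pick up the sprung twin roller with the green handle and roll it along the display panel from one end to the other with steady downward pressure, until all six tile strips are bedded flush with the wooden frame; press the strips with nothing but the roller. Put the roller back upright in its grey tray and let go, then stand the gauge with the blue handle upright on the counter astride the panel, with its sprung foot resting on the strips, and let go. Keep the fingers off the panel and do not disturb the mug, the cup or the tumbler.

Things in the scene. Friction and masses are not known exactly. Their poses are not given: they have to be found in the camera images.
- board: display panel, fixed; wooden frame 236 (own x, rolling direction) x 92 (y) x 20 mm high; origin: centre of underside, z up. Six stiff tile strips lie side by side: strip_0 at x = -75 mm, then every 30 mm to strip_5 at +75; each 29 (x) x 79 mm (y); white, terracotta, yellow. Unbedded tops stand up to 4 mm above the frame. Ends alike: wooden end bars 27 mm long, side rims 5 mm wide
- strip_0 (a joint): how far strip 0 (centre at x = -75 mm of the board) has been pressed down, m: 0 to 0.001 at the start, 0.004 = fully bedded, flush with the frame. Moves only when pressed with more than about 3.5 N (slowly: 60 N s/m of damping on top) and stays where it is left
- strip_1 (a joint): how far strip 1 (centre at x = -45 mm of the board) has been pressed down, m: 0 to 0.001 at the start, 0.004 = fully bedded, flush with the frame. Moves only when pressed with more than about 3.5 N (slowly: 60 N s/m of damping on top) and stays where it is left
- strip_2 (a joint): how far strip 2 (centre at x = -15 mm of the board) has been pressed down, m: 0 to 0.001 at the start, 0.004 = fully bedded, flush with the frame. Moves only when pressed with more than about 3.5 N (slowly: 60 N s/m of damping on top) and stays where it is left
- strip_3 (a joint): how far strip 3 (centre at x = 15 mm of the board) has been pressed down, m: 0 to 0.001 at the start, 0.004 = fully bedded, flush with the frame. Moves only when pressed with more than about 3.5 N (slowly: 60 N s/m of damping on top) and stays where it is left
- strip_4 (a joint): how far strip 4 (centre at x = 45 mm of the board) has been pressed down, m: 0 to 0.001 at the start, 0.004 = fully bedded, flush with the frame. Moves only when pressed with more than about 3.5 N (slowly: 60 N s/m of damping on top) and stays where it is left
- strip_5 (a joint): how far strip 5 (centre at x = 75 mm of the board) has been pressed down, m: 0 to 0.001 at the start, 0.004 = fully bedded, flush with the frame. Moves only when pressed with more than about 3.5 N (slowly: 60 N s/m of damping on top) and stays where it is left
- roller: loose, 0.43 kg: green square post 30 x 30 mm from 62 to 134 mm above the wheels' underside (grip at 80 to 125), on a steel carriage 86 (x) x 80 (y) mm, top at 47 mm; two black rubber wheels, 40 mm diameter, 60 mm long, axles along own y at x = +25 and -25 mm. Rolls along own x, stands by itself. Origin (moves with the handle): centre under the wheels with the spring unloaded; z up
- roller_press (a joint): spring travel between the roller's handle and carriage, m: 0 unloaded, 0.012 at most; downward force = 2000 N/m x this, shared by both wheels. Standing free it reads just under 0.001. About 7 to 9 mm is a good rolling pressure
- wheel_a (a joint): turning angle of the roller's wheel at own x = +25 mm, rad, unlimited, 0 at the start; 20 mm of rolling is 1 rad
- tray: the roller's grey open parking tray, fixed to the counter left or right of the panel: 160 (own x) x 130 (own y) mm, floor 4 mm thick, walls 4 mm thick and 12 mm high; origin at the centre of its underside. The roller starts standing in it, roughly along its x
- gauge: loose, about 0.43 kg, stands on the counter on the panel's other side: aluminium bridge 50 (own x) x 136 (y) x 52 mm high, two legs 14 mm thick, 108 mm clear between them, 40 mm clear below; blue square post 30 x 30 mm from 52 to 116 mm height (grip at 75 to 110). Origin: midway between the legs' undersides, z up. Astride the panel its x lies along the panel's x, either way round
- gauge_foot (a joint): reading of the gauge: how far its sprung foot is pushed up, m. 0 hanging free (foot 12 mm above the legs' undersides), 0.008 standing on the counter with the foot on a flush strip, 0.012 on a strip still 4 mm proud; at most 0.020; spring 50 N/m
- foot_tip (a point): centre of the underside of the gauge's round foot (22 mm diameter), on the gauge's own z axis
- mirror_front (a point): midpoint of the front edge of the foot of the tall round pink table mirror, fixed furniture behind the panel: it blocks the space beyond this point (farther from the robot) for about 220 mm to either side, up to 450 mm high. Carry tools from side to side on the robot's side of it
- mug: terracotta mug with a handle, about 104 x 152 x 88 mm, bystander; origin at the centre of its underside
- cup: terracotta cup without handle, 79 mm across, 76 mm high, bystander; origin at the centre of its underside
- tumbler: tall red patterned tumbler, 70 mm across, 182 mm high, bystander; origin at the centre of its underside
There are look-alikes about, which are no part of the job. Leave any turquoise look-alike of the gauge alone.

How it is judged:
By the outcome, as a careful person would: the job done as asked, in the order asked, and still so for the second after the job is handed in, with the robot touching nothing.
It also fails if it takes over 72 s, if anything falls off the work surface, if the arm or the gripper's body presses on something with over 40 N, if the wrist force passes 120 N, or if a joint passes its speed limit or range.

## Working session

There is one attempt and no reset: what is moved stays moved. The work goes in short steps, Python scripts to look and compute and a tool call to move; the robot and the scene stay as the last step left them, time stands still between calls to the robot, and variables do not carry over. Pictures are saved under pics/ and viewed, and the job is handed in when it is done.

Besides the shell and the picture viewer there is one more tool, called as name(argument=value, ...), one argument or row to a line, values as JSON. apply_moves: Moves the arm, as the interface text tells. Its arguments: {"type":"object","properties":{"motion":{"type":"array"},"grip":{"type":"number"},"grip_force":{"type":"number"}},"required":["motion"]}

```bash
mkdir -p pics; cat > h.py <<'E'
import numpy as np, cv2
from cell import observe, read_camera, hand_in, search_frame, tip_of
def save(p,n):
    cv2.imwrite(f'pics/{n}.png', cv2.cvtColor(p['img'],cv2.COLOR_RGB2BGR))
def proj(p,X):
    c=p['R']@np.array(X)+np.array(p['t']).ravel(); u=p['camera_matrix']@c; return u[:2]/u[2]
def ray(p,uv):
    K=np.array(p['camera_matrix']);R=np.array(p['R']);t=np.array(p['t']).ravel()
    d=R.T@np.linalg.inv(K)@np.array([uv[0],uv[1],1.]); return -R.T@t,d/np.linalg.norm(d)
def atz(p,uv,z):
    o,d=ray(p,uv); return o+d*(z-o[2])/d[2]
def tri(p1,a,p2,b):
    o1,d1=ray(p1,a);o2,d2=ray(p2,b)
    s=np.linalg.lstsq(np.c_[d1,-d2],o2-o1,rcond=None)[0]
    A=o1+s[0]*d1;B=o2+s[1]*d2; return (A+B)/2,np.linalg.norm(A-B)
E
python3 - <<'E'
from h import *
s=observe();print({k:np.round(v,3) for k,v in s.items()})
a=read_camera('scene');b=read_camera('top');save(a,'s0');save(b,'t0')
for n,p in(('scene',a),('top',b)):
    print(n,'cam at',np.round(-np.array(p['R']).T@np.array(p['t']).ravel(),3))
    for q in['board','roller','tray','gauge','foot_tip','mirror_front','mug','cup','tumbler','strip_0','strip_5']:
        print(q,[(np.round(r['location'],3).tolist(),round(r['score'],2)) for r in tip_of(q,p)][:4])
E
```

```text
{'time': np.float64(0.0), 'qpos': array([-1.427,  0.343,  1.525, -0.   ,  1.275, -0.146]), 'qvel': array([ 0.   ,  0.   , -0.001,  0.001,  0.001,  0.001]), 'joint_efforts': array([ -0.   , -43.124, -24.422,   0.072,   0.056,  -0.   ]), 'tool_pos': array([ 0.15 , -0.503,  0.292]), 'tool_rot': array([-3.14, -0.  ,  0.29]), 'contact_force': array([ 0.018, -0.718,  0.257]), 'torque': array([ 0.009, -0.094, -0.015]), 'opening': np.float64(0.092)}
scene cam at [-0.227  0.684  0.849]
board [([0.446, -0.014, 0.0], 0.76)]
roller []
tray []
gauge [([0.43, 0.316, -0.0], 0.64)]
foot_tip []
mirror_front [([0.532, 0.013, -0.003], 0.74)]
mug [([0.572, -0.466, 0.002], 0.77)]
cup [([0.616, -0.292, 0.0], 0.57)]
tumbler [([0.632, 0.267, 0.004], 0.66)]Traceback (most recent call last):
  File "<stdin>", line 7, in <module>
ValueError: it knows: board, cup, foot_tip, gauge, mirror_front, mug, roller, tray, tumbler
```

```bash
python3 - <<'E'
from h import *
b=read_camera('top');save(b,'t1')
print('cam at',np.round(-np.array(b['R']).T@np.array(b['t']).ravel(),3))
for q in['board','roller','tray','gauge','foot_tip','mirror_front','mug','cup','tumbler']:
    print(q,[(np.round(r['location'],3).tolist(),round(r['score'],2)) for r in tip_of(q,b)][:4])
E
```

```text
cam at [ 0.286 -0.018  1.489]
board [([0.445, -0.01, 0.001], 0.62)]
roller [([0.429, -0.354, 0.006], 0.72)]
tray [([0.415, -0.344, -0.004], 0.9)]
gauge [([0.435, 0.315, 0.005], 0.89), ([0.42, 0.472, -0.002], 0.79)]
foot_tip []
mirror_front [([0.53, 0.002, -0.005], 0.97)]
mug [([0.571, -0.466, 0.002], 0.91), ([0.63, 0.268, 0.001], 0.37)]
cup [([0.615, -0.286, -0.004], 0.86)]
tumbler [([0.633, 0.27, 0.002], 0.75)]
```

View pics/s0.png

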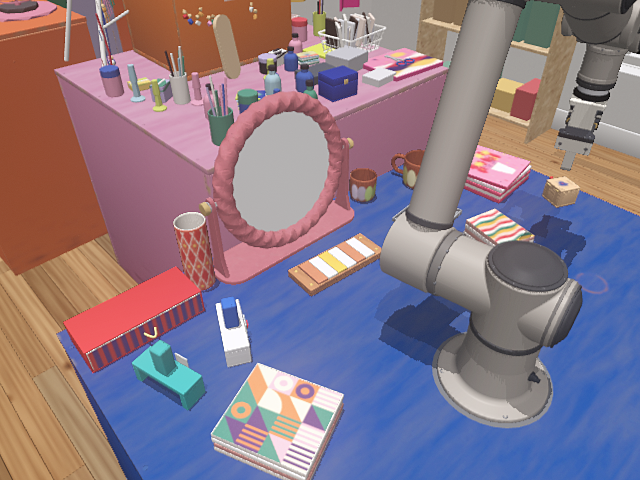

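View pics/t0.png

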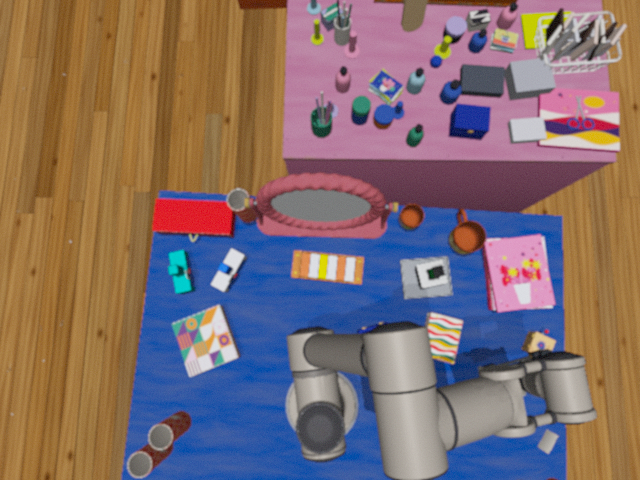

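The top view (image up is +x, image left is +y) shows the panel at about (327,266), the roller in its tray at about (432,274), the blue gauge at about (228,268) and the turquoise look-alike at about (180,272). I'll zoom in to get the yaws.

```bash
python3 - <<'E'
from h import *
im=cv2.imread('pics/t1.png')
c=cv2.resize(im[225:315,200:300],None,fx=4,fy=4,interpolation=3)
d=cv2.resize(im[235:315,280:380],None,fx=4,fy=4,interpolation=3)
e=cv2.resize(im[235:315,380:480],None,fx=4,fy=4,interpolation=3)
o=np.zeros((720,800,3),np.uint8);o[:360,:400]=c;o[:320,400:]=d;o[360:680,:400]=e
cv2.imwrite('pics/z1.png',cv2.resize(o[:680],(706,600)))
E
```

```text
(no output)
```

View pics/z1.png

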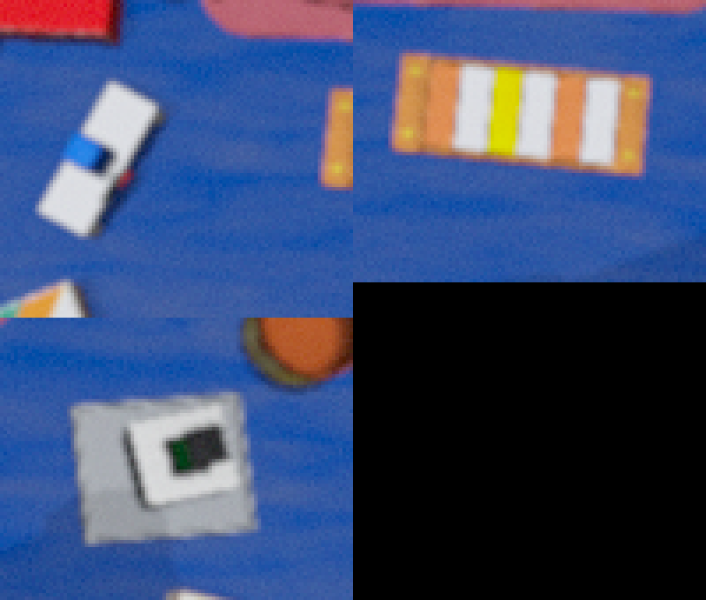

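```bash
cat >> h.py <<'E'
from scipy.spatial.transform import Rotation as Ro
def wpic(n=None):
    s=observe(); p=dict(read_camera('wrist'))
    R=Ro.from_euler('xyz',s['tool_rot']).as_matrix(); T=np.eye(4);T[:3,:3]=R;T[:3,3]=s['tool_pos']
    W=T@np.array(p['tool_from_camera']); p['R']=W[:3,:3].T; p['t']=-W[:3,:3].T@W[:3,3]
    if n: save(p,n)
    return p
def plan(pos,yaw,step=38,z_first=None):
    s=observe(); R=Ro.from_euler('xyz',s['tool_rot']); T=Ro.from_euler('xyz',[np.pi,0,yaw])
    d=R.inv().apply(np.array(pos)-s['tool_pos'])*1000; w=(R.inv()*T).as_rotvec()
    n=max(np.linalg.norm(d)/step,np.degrees(np.linalg.norm(w))/6.5)
    print('offset mm',np.round(d,1),'rotvec',np.round(w,4),'rows>=',round(n,1))
E
python3 - <<'E'
from h import *
p=wpic('w0');print(np.round(p['tool_from_camera'],4),np.round(p['camera_matrix'],1))
plan([0.36,-0.354,0.29],-0.09)
E
```

```text
[[ 1.100e-03 -9.624e-01 -2.716e-01  7.230e-02]
 [ 1.000e+00  8.000e-04  1.100e-03 -6.000e-04]
 [-9.000e-04 -2.716e-01  9.624e-01 -9.290e-02]
 [ 0.000e+00  0.000e+00  0.000e+00  1.000e+00]] [[377.8   0.  318.8]
 [  0.  377.8 235.3]
 [  0.    0.    1. ]]
offset mm [243.8 -82.9   2.2] rotvec [0.     0.     0.3798] rows>= 6.8
```

View pics/w0.png

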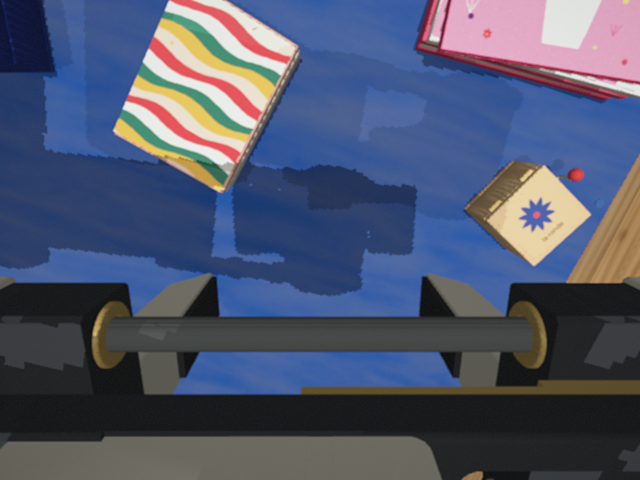

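The wrist view shows the striped notebook at about (205,90), and a box. The tool's +x is up in the image. Next I go over the tray.

apply_moves(
  motion=[
    {"offset":[0,0,0],"rotation":[0,0,0.095]},
    {"offset":[0,0,0],"rotation":[0,0,0.095]},
    {"offset":[0,0,0],"rotation":[0,0,0.095]},
    {"offset":[0,0,0],"rotation":[0,0,0.095]},
    {"offset":[24,-24,0],"rotation":[0,0,0]},
    {"offset":[24,-24,0],"rotation":[0,0,0]},
    {"offset":[24,-24,0],"rotation":[0,0,0]},
    {"offset":[24,-24,0],"rotation":[0,0,0]},
    {"offset":[24,-24,0],"rotation":[0,0,0]},
    {"offset":[24,-24,0],"rotation":[0,0,0]},
    {"offset":[22,-21,0],"rotation":[0,0,0]},
    {"offset":[0,0,0],"rotation":[0,0,0]},
  ],
)

```text
time: 2.1
tool_pos: [0.3386, -0.3531, 0.2916]
tool_rot: [3.14, -0.001, -0.118]
contact_force: [-0.3, 0.2, -0.9]
opening: 0.092
```

```bash
python3 - <<'E'
from h import *
p=wpic('w1');s=observe();print(s['tool_pos'],s['tool_rot'])
for q in['roller','tray']:
    print(q,[(np.round(r['location'],3).tolist(),round(r['score'],2)) for r in tip_of(q,p)][:4])
E
```

```text
[ 0.33727702 -0.35432568  0.29161733] [ 3.13893051e+00  6.87050080e-05 -1.17565587e-01]
roller [([0.425, -0.351, 0.006], 0.73)]
tray []
```

View pics/w1.png

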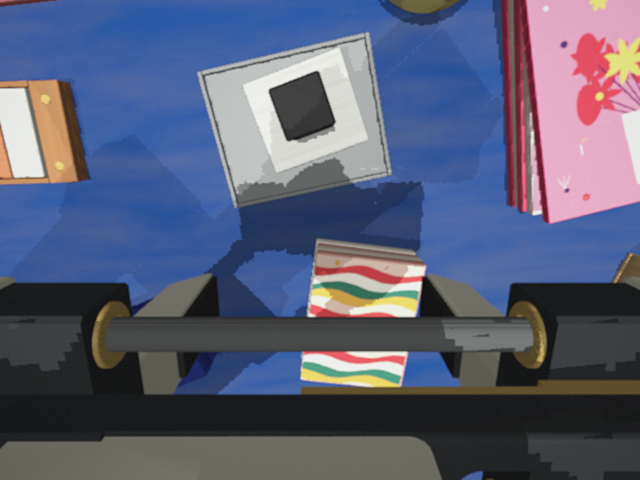

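```bash
python3 - <<'E'
import cv2,numpy as np
im=cv2.imread('pics/w1.png')
c=cv2.resize(im[25:215,190:400],None,fx=3.2,fy=3.1,interpolation=2)
c=np.clip(c.astype(float)*1.5,0,255).astype(np.uint8);print(c.shape)
cv2.imwrite('pics/z2.png',c)
E
```

```text
(589, 672, 3)
```

View pics/z2.png

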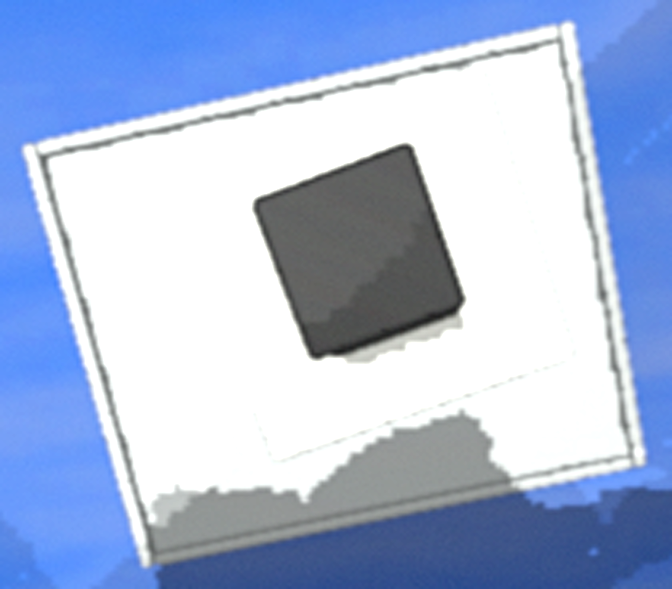

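```bash
python3 - <<'E'
from h import *
p=wpic('w2')
f=lambda q:[(190+x/3.2,25+y/3.1) for x,y in q]
post=f([(257,205),(408,146),(462,300),(314,355)])
tray=f([(25,148),(572,25),(643,462),(150,565)])
for z in (.125,.137,.15):
    P=np.array([atz(p,c,z) for c in post]);d=np.linalg.norm(np.roll(P,-1,0)-P,axis=1)
    e=P[1]-P[0];g=P[2]-P[1];print(z,P.mean(0).round(4),d.round(4),np.degrees(np.arctan2(e[1],e[0])),np.degrees(np.arctan2(g[1],g[0])))
P=np.array([atz(p,c,.012) for c in tray]);d=np.linalg.norm(np.roll(P,-1,0)-P,axis=1)
print('tray',P.mean(0).round(4),d.round(4))
for a,b in((0,1),(3,2),(1,2),(0,3)):
    e=P[b]-P[a];print(np.degrees(np.arctan2(e[1],e[0])).round(1))
s=observe();print(s['tool_pos'],s['tool_rot'])
E
cat > /dev/null
```

```text
0.125 [ 0.4219 -0.3566  0.125 ] [0.0324 0.0322 0.0327 0.0321] -76.34267398968024 -166.7503591630401
0.137 [ 0.4212 -0.3569  0.137 ] [0.0309 0.0307 0.0312 0.0306] -76.34267398968022 -166.7503591630402
0.15 [ 0.4205 -0.3573  0.15  ] [0.0293 0.0291 0.0295 0.029 ] -76.34267398968026 -166.7503591630401
tray [ 0.4122 -0.3471  0.012 ] [0.1582 0.1274 0.1563 0.128 ]
-84.9
-84.7
-175.0
-174.1
[ 0.33495965 -0.35666617  0.29148642] [ 3.13832277e+00  8.12534748e-04 -1.22065406e-01]
```

```bash
python3 - <<'E'
from h import *
for i in range(4):
    s=observe();print(s['time'],s['tool_pos'].round(4),s['tool_rot'].round(4),np.abs(s['qvel']).max());p=wpic()
save(p,'w3')
a,b=cv2.imread('pics/w1.png'),cv2.imread('pics/w3.png');print(cv2.absdiff(a,b).mean())
g=lambda x:cv2.cvtColor(x[:220],cv2.COLOR_BGR2GRAY).astype(np.float32)
print(cv2.phaseCorrelate(g(a),g(b)))
E
```

```text
2.3 [ 0.335  -0.3567  0.2915] [ 3.1383e+00  8.0000e-04 -1.2210e-01] 0.021448051847410617
2.35 [ 0.3347 -0.3569  0.2914] [ 3.1384e+00  8.0000e-04 -1.2300e-01] 0.011136229581527492
2.4 [ 0.3346 -0.357   0.2914] [ 3.1386e+00  8.0000e-04 -1.2350e-01] 0.0046391068501421715
2.45 [ 0.3346 -0.357   0.2914] [ 3.1386e+00  8.0000e-04 -1.2370e-01] 0.0028421849783981813
8.847776692708333
((-5.171477720264136, -6.169328674864744), 0.5327128660413954)
```

```bash
cat >> h.py <<'E'
def darkpost(p,c,r=45,th=70,z=.137):
    im=p['img'];u,v=c;g=im[v-r:v+r,u-r:u+r].max(2)
    m=(g<th).astype(np.uint8);n,l,st,ce=cv2.connectedComponentsWithStats(m)
    k=1+np.argmax(st[1:,4]);pts=np.argwhere(l==k)[:,::-1].astype(np.float32)
    box=cv2.boxPoints(cv2.minAreaRect(pts))+[u-r,v-r];print('box px',box.round(1).tolist())
    P=np.array([atz(p,q,z) for q in box]);d=np.linalg.norm(np.roll(P,-1,0)-P,axis=1)
    e=P[1]-P[0];print(P.mean(0).round(4),d.round(4),'ang',np.degrees(np.arctan2(e[1],e[0])).round(1));return box
E
python3 - <<'E'
from h import *
p=wpic('w4');print(observe()['tool_pos'])
darkpost(p,(297,100))
plan([.36,-.36,.25],.24)
E
```

```text
[ 0.33469052 -0.35688068  0.29142908]
box px [[259.4, 82.5], [308.8, 63.9], [329.7, 119.5], [280.3, 138.0]]
[ 0.424  -0.3534  0.137 ] [0.032  0.0345 0.0332 0.0349] ang -78.0
offset mm [25.5 -0.1 41.4] rotvec [ 0.0028  0.0012 -0.3636] rows>= 3.2
```

apply_moves(
  motion=[
    {"offset":[0,0,0],"rotation":[0,0,-0.09]},
    {"offset":[0,0,0],"rotation":[0,0,-0.09]},
    {"offset":[0,0,0],"rotation":[0,0,-0.09]},
    {"offset":[0,0,0],"rotation":[0,0,-0.085]},
    {"offset":[20,6,25],"rotation":[0,0,0]},
    {"offset":[10,3,25],"rotation":[0,0,0]},
    {"offset":[0,0,0],"rotation":[0,0,0]},
    {"offset":[0,0,0],"rotation":[0,0,0]},
    {"offset":[0,0,0],"rotation":[0,0,0]},
  ],
)

```text
time: 3.3
tool_pos: [0.3626, -0.3636, 0.242]
tool_rot: [3.136, 0.001, 0.239]
contact_force: [-0.5, 1.2, -0.4]
opening: 0.0916
```

```bash
python3 - <<'E'
from h import *
for i in range(3): p=wpic('w5_%d'%i)
s=observe();print(s['tool_pos'],s['tool_rot'],np.abs(s['qvel']).max())
u=proj(p,[.4225,-.3545,.137]);print(u);darkpost(p,tuple(int(x) for x in u),r=55)
plan([.4225,-.3545,.25],.23)
np.savez('w5.npz',**{k:p[k] for k in('R','t','camera_matrix')})
E
```

```text
[ 0.36290426 -0.36389518  0.24285247] [3.13366637e+00 3.03003577e-04 2.39123537e-01] 0.004843498141998348
[327.79498386 153.01110745]
box px [[293.9, 178.9], [295.0, 113.3], [358.3, 114.4], [357.2, 180.0]]
[ 0.425 -0.353  0.137] [0.0328 0.0317 0.0328 0.0332] ang 11.8
offset mm [60.1  5.  -7.1] rotvec [0.0079 0.0003 0.0091] rows>= 1.6
```

View pics/w5_2.png

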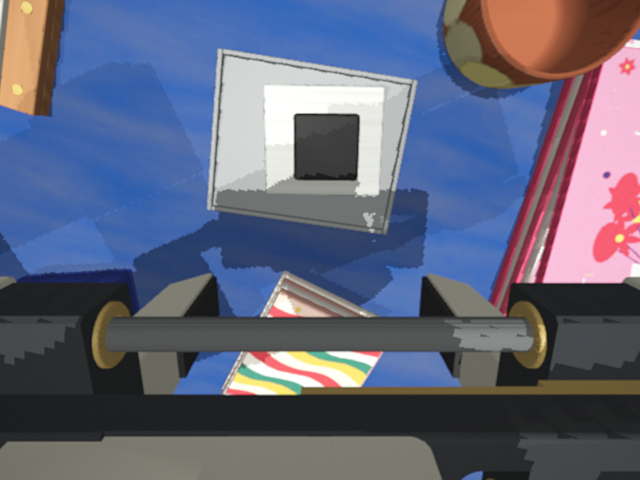

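```bash
python3 - <<'E'
from h import *
p5=wpic()
# w4 pose reconstruct
def mk(p,pos,rot):
    q=dict(p);T=np.eye(4);T[:3,:3]=Ro.from_euler('xyz',rot).as_matrix();T[:3,3]=pos
    W=T@np.array(p['tool_from_camera']);q['R']=W[:3,:3].T;q['t']=-W[:3,:3].T@W[:3,3];return q
p4=mk(p5,[.33469,-.35688,.29143],[3.1386,.0008,-.1237])
a=[(259.4,82.5),(308.8,63.9),(329.7,118),(281,136)];b=[(295,113.3),(358.3,114.4),(357.2,180),(293.9,178.9)]
P=[];
for x,y in zip(a,b):
    X,e=tri(p4,x,p5,y);P.append(X);print(X.round(4),e.round(4))
P=np.array(P);print(P.mean(0),np.linalg.norm(np.roll(P,-1,0)-P,axis=1))
s=observe();print(s['tool_pos'],s['tool_rot'],s['time'])
# tray
f=lambda q:np.array([atz(p5,c,.012) for c in q])
T=f([(220,49),(416,80),(386,233),(208,209)]);print('tray',T.mean(0).round(4),np.linalg.norm(np.roll(T,-1,0)-T,axis=1).round(4))
for i,j in((0,1),(3,2)):
    e=T[j]-T[i];print(np.degrees(np.arctan2(e[1],e[0])).round(1))
c=read_camera('top');print([proj(c,x).round(1) for x in P])
E
```

```text
[ 0.4374 -0.3339  0.1403] 0.0005
[ 0.4445 -0.3646  0.1372] 0.0004
[ 0.4121 -0.3738  0.1305] 0.0003
[ 0.4046 -0.3406  0.1295] 0.0006
[ 0.42462826 -0.35321995  0.13438085] [0.0317385  0.03429963 0.03398085 0.0351428 ]
[ 0.36295396 -0.36381153  0.24279343] [3.13364097e+00 3.03606775e-04 2.39285045e-01] 3.5
tray [ 0.4169 -0.3431  0.012 ] [0.1564 0.1281 0.1579 0.1286]
-84.5
-84.3
[array([432.4, 267. ]), array([442.2, 264.9]), array([444.9, 275.7]), array([434.1, 278. ])]
```

```bash
python3 - <<'E'
from h import *
plan([.4245,-.353,.157],.21)
E
```

```text
offset mm [62.3  3.5 85.7] rotvec [0.0079 0.0002 0.0294] rows>= 2.8
```

apply_moves(
  motion=[
    {"offset":[30,2,0],"rotation":[0.008,0,0.03]},
    {"offset":[32,2,0],"rotation":[0,0,0]},
    {"offset":[0,0,0],"rotation":[0,0,0]},
    {"offset":[0,0,0],"rotation":[0,0,0]},
    {"offset":[0,0,0],"rotation":[0,0,0]},
  ],
)

```text
time: 3.97
tool_pos: [0.4253, -0.3544, 0.2457]
tool_rot: [3.138, -0.001, 0.206]
contact_force: [0.5, 0.7, -0.7]
opening: 0.0916
```

```bash
python3 - <<'E'
from h import *
for i in range(1): p=wpic('w6')
plan([.4245,-.353,.157],.21)
E
```

```text
offset mm [-0.3 -1.9 88.8] rotvec [ 0.0034 -0.0012 -0.0047] rows>= 2.3
```

View pics/w6.png

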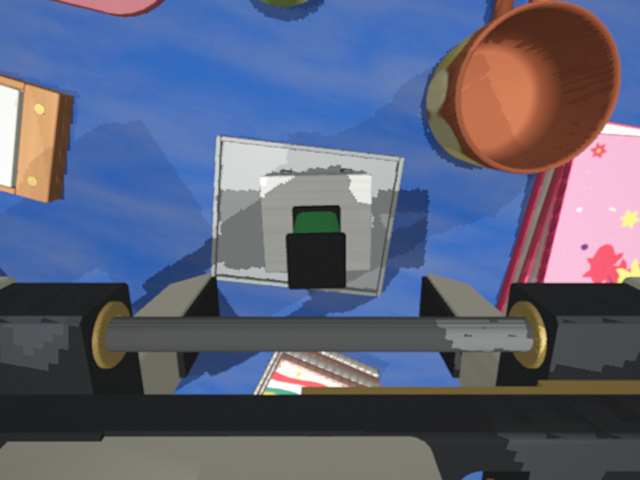

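The black post top is at (316,262), squarely between the fingers and aligned with them. I descend and grip.

apply_moves(
  motion=[
    {"offset":[0,-1,30],"rotation":[0,0,0]},
    {"offset":[0,-1,30],"rotation":[0,0,0]},
    {"offset":[0,0,22],"rotation":[0,0,0]},
    {"offset":[0,0,4],"rotation":[0,0,0]},
    {"offset":[0,0,0],"rotation":[0,0,0]},
  ],
)

```text
time: 4.43
tool_pos: [0.4218, -0.355, 0.1605]
tool_rot: [3.133, -0.004, 0.202]
contact_force: [0.2, 0.3, 0.6]
opening: 0.0918
```

apply_moves(
  motion=[
    {"offset":[0,0,0],"rotation":[0,0,0]},
    {"offset":[0,0,0],"rotation":[0,0,0]},
    {"offset":[0,0,0],"rotation":[0,0,0]},
    {"offset":[0,0,0],"rotation":[0,0,0]},
    {"offset":[0,0,0],"rotation":[0,0,0]},
    {"offset":[0,0,0],"rotation":[0,0,0]},
  ],
  grip=1,
  grip_force=50,
)

```text
time: 4.93
tool_pos: [0.4223, -0.3573, 0.1665]
tool_rot: [3.125, -0.008, 0.201]
contact_force: [-0.1, 1.0, -0.5]
opening: 0.0566
```

```bash
python3 - <<'E'
from h import *
p=wpic('w7');s=observe();print(s)
E
```

```text
{'time': 4.9833, 'qpos': array([-0.84001835,  0.51492237,  1.62746322, -0.00203238,  0.98094451,
        0.53113943]), 'qvel': array([ 0.00212814,  0.00504555,  0.00541164,  0.00120562, -0.00181128,
        0.00153417]), 'joint_efforts': array([-3.49889626e-02, -4.76380634e+01, -2.03674400e+01,  6.44834829e-02,
       -5.51014370e-02,  6.26163473e-04]), 'tool_pos': array([ 0.42233899, -0.35736594,  0.16646257]), 'tool_rot': array([ 3.12498078, -0.00777553,  0.2008182 ]), 'contact_force': array([ 0.06508343, -0.2210058 ,  0.30969976]), 'torque': array([0.05478845, 0.01425897, 0.02602228]), 'opening': 0.05233102805240597}
```

View pics/w7.png

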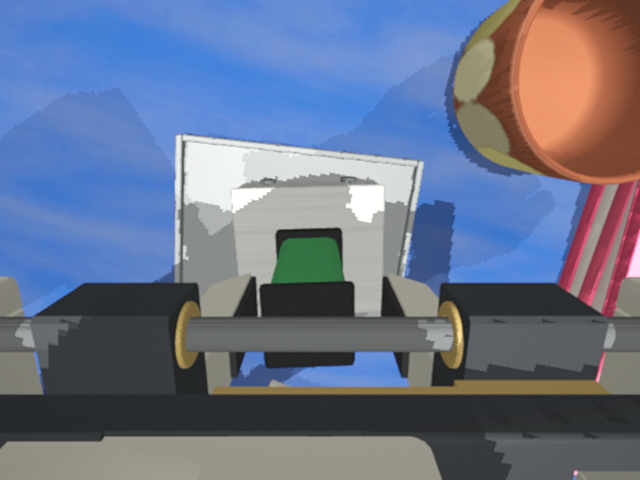

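apply_moves(
  motion=[
    {"offset":[1,-3,8],"rotation":[0.016,-0.008,0]},
    {"offset":[0,0,1],"rotation":[0,0,0]},
    {"offset":[0,0,1],"rotation":[0,0,0]},
    {"offset":[0,0,1],"rotation":[0,0,0]},
    {"offset":[0,0,1],"rotation":[0,0,0]},
    {"offset":[0,0,1],"rotation":[0,0,0]},
  ],
)

```text
time: 5.48
tool_pos: [0.4232, -0.354, 0.1529]
tool_rot: [-3.141, 0.001, 0.201]
contact_force: [-1.0, 1.8, 5.1]
opening: 0.0302
```

```bash
python3 - <<'E'
from h import *
p=wpic('w8');s=observe();print(s)
E
```

```text
{'time': 5.5333, 'qpos': array([-8.35311608e-01,  5.37563448e-01,  1.63172314e+00, -6.68519655e-04,
        9.72967386e-01,  5.34630858e-01]), 'qvel': array([ 0.00161345, -0.00395643, -0.00321588,  0.0014819 ,  0.00624269,
       -0.00018575]), 'joint_efforts': array([ 6.50580972e-02, -4.58686137e+01, -1.93786740e+01,  1.12358965e-01,
       -4.22018012e-01, -4.43793903e-02]), 'tool_pos': array([ 0.42318816, -0.35403107,  0.15284132]), 'tool_rot': array([-3.14130495e+00,  8.12258524e-04,  2.01230436e-01]), 'contact_force': array([-1.69130122,  1.98868513,  5.06313675]), 'torque': array([ 0.17021596,  0.15570651, -0.07781502]), 'opening': 0.029905267244839558}
```

View pics/w8.png

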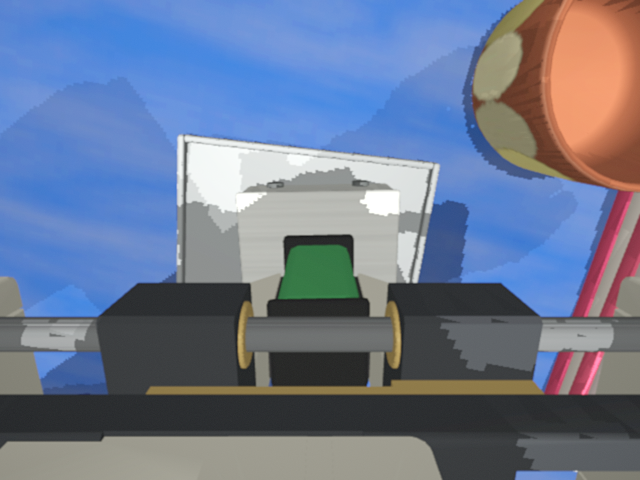

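Gripped: the opening is 30 mm and the wheels are lightly loaded. I lift and carry it back from the panel to look at the panel.

apply_moves(
  motion=[
    {"offset":[0,0,-20],"rotation":[0,0,0]},
    {"offset":[0,0,-25],"rotation":[0,0,0]},
    {"offset":[0,0,-20],"rotation":[0,0,0.098]},
    {"offset":[0,0,0],"rotation":[0,0,0.098]},
    {"offset":[0,0,0],"rotation":[0,0,0.098]},
    {"offset":[-15,-30,0],"rotation":[0,0,0]},
    {"offset":[-15,-36,0],"rotation":[0,0,0]},
    {"offset":[-15,-36,0],"rotation":[0,0,0]},
    {"offset":[-15,-36,0],"rotation":[0,0,0]},
    {"offset":[-15,-36,0],"rotation":[0,0,0]},
    {"offset":[-15,-36,0],"rotation":[0,0,0]},
    {"offset":[0,-36,0],"rotation":[0,0,0]},
  ],
)

```text
time: 6.53
tool_pos: [0.3526, -0.0938, 0.2122]
tool_rot: [-3.134, 0.015, -0.118]
contact_force: [1.0, 1.5, -4.2]
opening: 0.0294
```

```bash
python3 - <<'E'
from h import *
s=observe();print(s)
plan([.36,-.03,.215],-.092)
E
```

```text
{'time': 6.5333, 'qpos': array([-0.47264381,  0.15612969,  2.03389031,  0.00279959,  0.96830231,
        1.21483211]), 'qvel': array([ 1.13007942, -0.13890464,  0.17140767,  0.03449657, -0.07326285,
        1.13261241]), 'joint_efforts': array([ -7.12191269, -30.52800536, -20.5621165 ,  -0.22321864,
         0.08323316,  -1.82484861]), 'tool_pos': array([ 0.35256679, -0.09380454,  0.2122105 ]), 'tool_rot': array([-3.13362428,  0.0148879 , -0.1182261 ]), 'contact_force': array([ 0.95601585,  1.50678817, -4.19378646]), 'torque': array([ 0.10986831, -0.13916144,  0.00918978]), 'opening': 0.02939039805520449}
offset mm [ -0.2 -64.3  -2.3] rotvec [-0.0082  0.0148 -0.0263] rows>= 1.7
```

apply_moves(
  motion=[
    {"offset":[0,-30,0],"rotation":[-0.008,0.012,-0.026]},
    {"offset":[0,-15,0],"rotation":[0,0,0]},
    {"offset":[0,0,0],"rotation":[0,0,0]},
    {"offset":[0,0,0],"rotation":[0,0,0]},
    {"offset":[0,0,0],"rotation":[0,0,0]},
  ],
)

```text
time: 6.95
tool_pos: [0.353, -0.0406, 0.2105]
tool_rot: [-3.138, 0.009, -0.084]
contact_force: [0.5, -0.1, -4.0]
opening: 0.03
```

```bash
python3 - <<'E'
from h import *
for i in range(3): p=wpic('w9_%d'%i)
s=observe();print(s)
for q in ('board','mirror_front'):print([(np.round(r['location'],3).tolist(),round(r['score'],2)) for r in tip_of(q,p)])
E
```

```text
{'time': 7.1, 'qpos': array([-3.33624885e-01,  1.38954362e-01,  2.06121894e+00,  1.36379017e-03,
        9.50271609e-01,  1.32272348e+00]), 'qvel': array([-0.00291133, -0.00091604, -0.00168452,  0.0011889 , -0.0007277 ,
        0.00199427]), 'joint_efforts': array([ 3.12264478e-01, -2.88755983e+01, -2.06191260e+01,  7.08991592e-02,
        2.28257733e-03, -1.23200461e-02]), 'tool_pos': array([ 0.35332845, -0.04130159,  0.21061143]), 'tool_rot': array([-3.13835018,  0.00831098, -0.08633647]), 'contact_force': array([ 0.17386234, -0.95405796, -5.18573481]), 'torque': array([ 0.10805233, -0.03647636, -0.01666368]), 'opening': 0.03003415801221595}
[([0.447, -0.009, -0.004], 0.84)]
[]
```

View pics/w9_2.png

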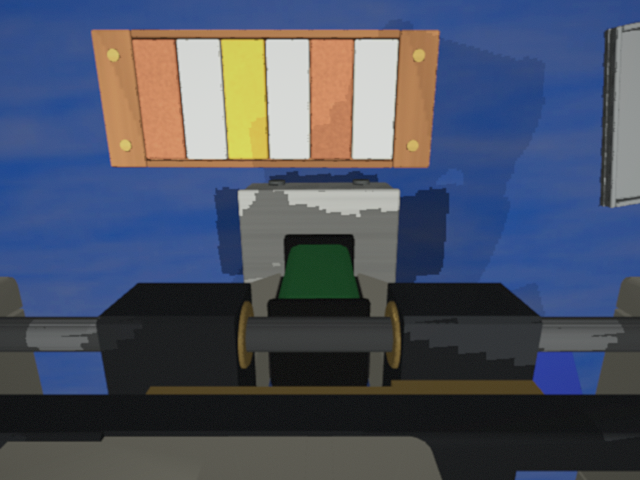

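The panel is clear: frame corners at about (93,30), (439,30), (429,167) and (110,166). The strips' nails and ends are visible, and the roller sits square in the jaws.

```bash
python3 - <<'E'
from h import *
p=wpic();c=read_camera('top');save(c,'t2')
C=[(93,30),(439,30),(429,167),(110,166)]
P=np.array([atz(p,x,.020) for x in C]);print(P.round(4),P.mean(0).round(4),np.linalg.norm(np.roll(P,-1,0)-P,axis=1).round(4))
for i,j in((0,1),(3,2),(0,3),(1,2)):
    e=P[j]-P[i];print(np.degrees(np.arctan2(e[1],e[0])).round(2))
print([proj(c,x).round(1) for x in P])
im=cv2.imread('pics/t2.png');d=cv2.resize(im[235:295,280:380],None,fx=8,fy=8,interpolation=2);cv2.imwrite('pics/z3.png',d)
E
```

```text
[[ 0.5007  0.0995  0.02  ]
 [ 0.4806 -0.1328  0.02  ]
 [ 0.3897 -0.1257  0.02  ]
 [ 0.4105  0.1098  0.02  ]] [ 0.4454 -0.0123  0.02  ] [0.2332 0.0913 0.2364 0.0907]
-94.92
-95.06
173.51
175.54
[array([294.4, 250. ]), array([363.5, 257. ]), array([361.2, 284.2]), array([290.5, 276.7])]
```

View pics/z3.png

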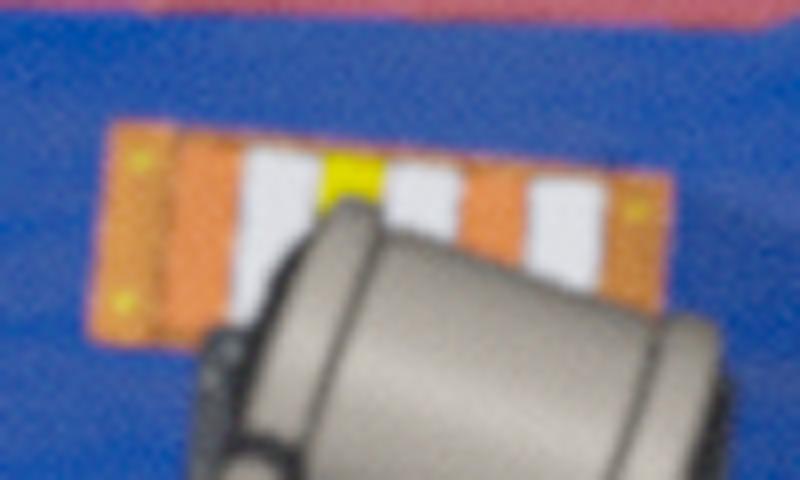

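```bash
python3 - <<'E'
from h import *
plan([.4381,-.097,.205],-.0873)
E
```

```text
offset mm [89.3 48.4  4.8] rotvec [-0.0034  0.0081  0.0009] rows>= 2.7
```

apply_moves(
  motion=[
    {"offset":[22,12,1],"rotation":[-0.003,0.008,0]},
    {"offset":[30,16,1],"rotation":[0,0,0]},
    {"offset":[25,14,1],"rotation":[0,0,0]},
    {"offset":[8,4,0],"rotation":[0,0,0]},
    {"offset":[0,0,0],"rotation":[0,0,0]},
    {"offset":[0,0,0],"rotation":[0,0,0]},
  ],
)

```text
time: 7.8
tool_pos: [0.4356, -0.0978, 0.206]
tool_rot: [-3.141, 0.002, -0.089]
contact_force: [0.4, 0.3, -4.3]
opening: 0.0301
```

```bash
python3 - <<'E'
from h import *
p=wpic('w10')
print(observe()['contact_force'])
plan([.4381,-.097,.18],-.0873)
E
```

```text
[-0.48753637 -0.58082189 -4.92289126]
offset mm [ 2.8 -0.8 26. ] rotvec [-0.001   0.0026 -0.002 ] rows>= 0.7
```

View pics/w10.png

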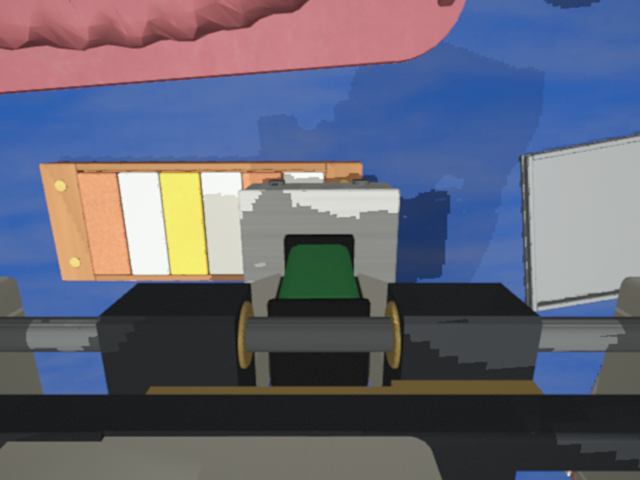

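The roller is over the right end, with its leading wheel over the first strips and the trailing wheel over the end bar. I descend gently onto it.

apply_moves(
  motion=[
    {"offset":[1.5,-1,12],"rotation":[-0.001,0.003,-0.002]},
    {"offset":[1,0,10],"rotation":[0,0,0]},
    {"offset":[0,0,6],"rotation":[0,0,0]},
    {"offset":[0,0,4],"rotation":[0,0,0]},
    {"offset":[0,0,2],"rotation":[0,0,0]},
  ],
)

```text
time: 8.27
tool_pos: [0.4351, -0.0946, 0.1726]
tool_rot: [3.142, -0.002, -0.086]
contact_force: [0.8, -0.3, 3.4]
opening: 0.0295
```

```bash
python3 - <<'E'
from h import *
print(observe()['contact_force'])
plan([.4381,-.097,.164],-.0873)
E
```

```text
[ 0.79899832 -0.31239833  3.44618711]
offset mm [3.2 2.1 8.6] rotvec [ 0.0001 -0.0021  0.0009] rows>= 0.2
```

apply_moves(
  motion=[
    {"offset":[1,0,3],"rotation":[0,-0.002,0]},
    {"offset":[0,0,3],"rotation":[0,0,0]},
    {"offset":[0,0,3],"rotation":[0,0,0]},
  ],
)

```text
time: 8.52
tool_pos: [0.4356, -0.0942, 0.166]
tool_rot: [3.141, -0.001, -0.085]
contact_force: [-2.3, 1.3, 11.4]
opening: 0.0298
```

```bash
python3 - <<'E'
from h import *
print(observe()['contact_force'])
plan([.4381,-.097,.164],-.0873)
E
```

```text
[-2.31749903  1.26709455 11.42429657]
offset mm [2.7 2.5 2. ] rotvec [ 0.0009 -0.001   0.002 ] rows>= 0.1
```

apply_moves(
  motion=[
    {"offset":[0.5,-5,2.5],"rotation":[0,0,0.001]},
    {"offset":[0.3,-6,1.5],"rotation":[0,0,0]},
    {"offset":[0,-6,1],"rotation":[0,0,0]},
  ],
)

```text
time: 8.77
tool_pos: [0.4369, -0.0785, 0.1647]
tool_rot: [3.137, -0.001, -0.085]
contact_force: [-4.5, -0.9, 13.3]
opening: 0.0298
```

```bash
python3 - <<'E'
from h import *
print(observe()['contact_force'])
plan([.4529,.0724,.164],-.0873)
E
```

```text
[-4.4674607  -0.86167937 13.28930789]
offset mm [ 3.100e+00 -1.517e+02 -1.000e-01] rotvec [ 0.0049 -0.0009  0.0021] rows>= 4.0
```

apply_moves(
  motion=[
    {"offset":[0,-7,1.3],"rotation":[0.005,0,0.001]},
    {"offset":[0,-7,1],"rotation":[0,0,0]},
    {"offset":[0,-7,1],"rotation":[0,0,0]},
    {"offset":[0,-7,1],"rotation":[0,0,0]},
  ],
)

```text
time: 9.1
tool_pos: [0.4387, -0.0515, 0.1661]
tool_rot: [3.136, -0.003, -0.084]
contact_force: [-2.5, -1.8, 11.0]
opening: 0.03
```

```bash
python3 - <<'E'
from h import *
print(observe()['contact_force'])
plan([.4529,.0724,.164],-.0873)
E
```

```text
[-2.51125784 -1.76388264 10.97919033]
offset mm [   3.7 -124.7    1.4] rotvec [ 0.0059 -0.0033  0.0032] rows>= 3.3
```

apply_moves(
  motion=[
    {"offset":[0,-7,2.5],"rotation":[0.005,-0.003,0.002]},
    {"offset":[0,-7,1.8],"rotation":[0.002,0,0]},
    {"offset":[0,-7,1.8],"rotation":[0.002,0,0]},
    {"offset":[0,-7,1.8],"rotation":[0.002,0,0]},
  ],
)

```text
time: 9.43
tool_pos: [0.4409, -0.0242, 0.1642]
tool_rot: [3.141, -0.004, -0.083]
contact_force: [-4.6, -1.3, 14.2]
opening: 0.0297
```

```bash
python3 - <<'E'
from h import *
print(observe()['contact_force'])
plan([.4529,.0724,.164],-.0873)
E
```

```text
[-4.55226098 -1.33802646 14.18895793]
offset mm [  3.9 -97.2   0.2] rotvec [ 0.0007 -0.004   0.0039] rows>= 2.6
```

apply_moves(
  motion=[
    {"offset":[0,-7,1.6],"rotation":[0.001,-0.003,0.003]},
    {"offset":[0,-7,1.4],"rotation":[0.001,0,0]},
    {"offset":[0,-7,1.4],"rotation":[0.001,0,0]},
    {"offset":[0,-7,1.4],"rotation":[0.001,0,0]},
    {"offset":[0,-7,1.4],"rotation":[0.001,0,0]},
  ],
)

```text
time: 9.85
tool_pos: [0.4434, 0.0104, 0.1648]
tool_rot: [3.14, -0.005, -0.084]
contact_force: [-4.1, -1.1, 13.9]
opening: 0.0298
```

```bash
python3 - <<'E'
from h import *
print(observe()['contact_force'])
plan([.4529,.0724,.164],-.0873)
E
```

```text
[-4.13372602 -1.13821956 13.85837099]
offset mm [  4.3 -62.5   0.7] rotvec [ 0.0016 -0.0053  0.0036] rows>= 1.6
```

apply_moves(
  motion=[
    {"offset":[0,-7,1.6],"rotation":[0.001,-0.004,0.003]},
    {"offset":[0,-7,1.4],"rotation":[0.001,0,0]},
    {"offset":[0,-7,1.4],"rotation":[0.001,0,0]},
    {"offset":[0,-7,1.4],"rotation":[0.001,0,0]},
    {"offset":[0,-7,1.4],"rotation":[0.001,0,0]},
  ],
)

```text
time: 10.27
tool_pos: [0.4461, 0.0453, 0.1652]
tool_rot: [3.14, -0.006, -0.084]
contact_force: [-3.3, -1.7, 12.4]
opening: 0.0299
```

```bash
python3 - <<'E'
from h import *
print(observe()['contact_force'])
plan([.4529,.0724,.164],-.0873)
E
```

```text
[-3.29022389 -1.7339391  12.40420867]
offset mm [  4.5 -27.5   1.2] rotvec [ 0.0017 -0.0059  0.0032] rows>= 0.7
```

apply_moves(
  motion=[
    {"offset":[0,-7,2],"rotation":[0.001,-0.005,0.003]},
    {"offset":[0,-7,1.6],"rotation":[0.001,0,0]},
    {"offset":[0,-7,1.6],"rotation":[0.001,0,0]},
    {"offset":[0,-6,1.6],"rotation":[0.001,0,0]},
    {"offset":[0,-2,1.5],"rotation":[0,0,0]},
    {"offset":[0,0,1.5],"rotation":[0,0,0]},
  ],
)

```text
time: 10.77
tool_pos: [0.4484, 0.0763, 0.1649]
tool_rot: [-3.141, -0.007, -0.083]
contact_force: [-3.4, -1.0, 13.3]
opening: 0.0297
```

```bash
python3 - <<'E'
from h import *
print(observe()['contact_force'])
plan([.4529,.0724,.164],-.0873)
E
```

```text
[-3.40548666 -0.99193678 13.29776774]
offset mm [4.8 3.5 1. ] rotvec [-0.0005 -0.0071  0.0043] rows>= 0.2
```

The whole pass ran at 11–14 N, which is about 6.5–8 mm of spring travel. I lift and back off to check the panel.

apply_moves(
  motion=[
    {"offset":[0,0,-12],"rotation":[0,0,0]},
    {"offset":[0,0,-18],"rotation":[0,0,0.004]},
    {"offset":[0,3,-18],"rotation":[0,0,0]},
    {"offset":[-20,15,0],"rotation":[0,0,0]},
    {"offset":[-25,25,0],"rotation":[0,0,0]},
    {"offset":[-25,25,0],"rotation":[0,0,0]},
    {"offset":[-15,20,0],"rotation":[0,0,0]},
    {"offset":[0,10,0],"rotation":[0,0,0]},
    {"offset":[0,0,0],"rotation":[0,0,0]},
    {"offset":[0,0,0],"rotation":[0,0,0]},
  ],
)

```text
time: 11.6
tool_pos: [0.3487, -0.0146, 0.2157]
tool_rot: [-3.141, -0.009, -0.082]
contact_force: [-1.0, -0.0, -4.2]
opening: 0.0295
```

```bash
python3 - <<'E'
from h import *
p=wpic('w11');print(observe()['contact_force'])
im=cv2.imread('pics/w11.png')
cv2.imwrite('pics/z4.png',cv2.resize(im[0:300],(800,375)))
plan([.417,-.343,.205],.0925)
c=read_camera('scene');save(c,'s1');cv2.imwrite('pics/z5.png',cv2.resize(cv2.imread('pics/s1.png')[220:300,270:400],None,fx=6,fy=6,interpolation=2))
E
```

```text
[-0.21085526 -0.22142681 -4.12024213]
offset mm [ 94.4 321.9  11.5] rotvec [ 0.0005 -0.0092 -0.1742] rows>= 8.8
```

View pics/z4.png

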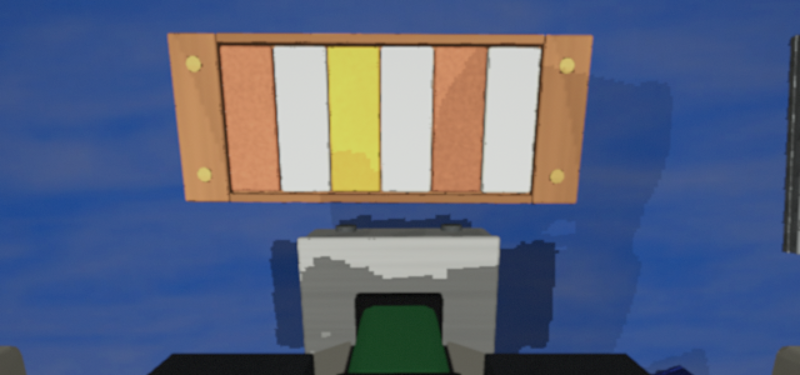

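View pics/z5.png

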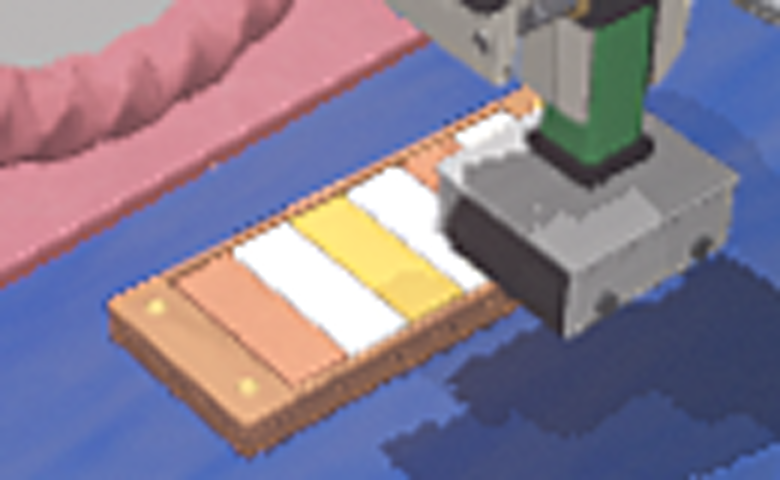

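The strips now sit flush all along the panel, with uniform dark seams and no raised edges. Next I carry the roller to the tray.

apply_moves(
  motion=[
    {"offset":[10,30,0],"rotation":[0,-0.008,0]},
    {"offset":[10,36,1],"rotation":[0,0,0]},
    {"offset":[10,36,1],"rotation":[0,0,0]},
    {"offset":[10,36,1],"rotation":[0,0,0]},
    {"offset":[10,36,1],"rotation":[0,0,0]},
    {"offset":[10,36,1],"rotation":[0,0,0]},
    {"offset":[10,36,1],"rotation":[0,0,0]},
    {"offset":[10,32,0],"rotation":[0,0,0]},
    {"offset":[5,15,0],"rotation":[0,0,-0.087]},
    {"offset":[0,0,0],"rotation":[0,0,-0.087]},
    {"offset":[0,0,0],"rotation":[0,0,0]},
    {"offset":[0,0,0],"rotation":[0,0,0]},
  ],
)

```text
time: 12.7
tool_pos: [0.4238, -0.3212, 0.2037]
tool_rot: [-3.138, -0.002, 0.116]
contact_force: [0.2, -0.0, -3.7]
opening: 0.0298
```

```bash
python3 - <<'E'
from h import *
p=wpic('w12')
plan([.417,-.343,.185],.096)
E
```

```text
offset mm [-9.3 21.4 18.6] rotvec [-0.0038 -0.0016  0.0203] rows>= 0.8
```

View pics/w12.png

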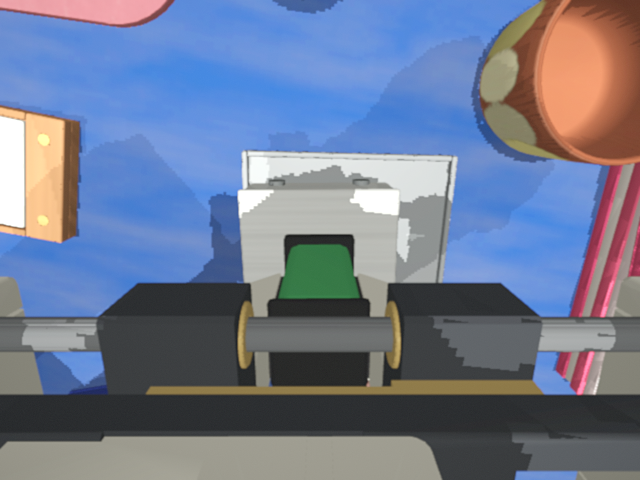

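apply_moves(
  motion=[
    {"offset":[-5,11,4],"rotation":[-0.003,-0.001,0.02]},
    {"offset":[-4,10,5],"rotation":[0,0,0]},
    {"offset":[0,0,5],"rotation":[0,0,0]},
    {"offset":[0,0,0],"rotation":[0,0,0]},
    {"offset":[0,0,0],"rotation":[0,0,0]},
  ],
)

```text
time: 13.17
tool_pos: [0.4171, -0.3414, 0.1879]
tool_rot: [-3.139, 0.0, 0.093]
contact_force: [-0.1, 0.3, -4.0]
opening: 0.0298
```

```bash
python3 - <<'E'
from h import *
p=wpic('w13')
T=np.array([atz(p,c,.012) for c in [(243,151),(456,157)]])
plan([.417,-.343,.156],.096)
E
```

```text
offset mm [-0.2  1.9 31.8] rotvec [-0.0025  0.0006 -0.0031] rows>= 0.8
```

View pics/w13.png

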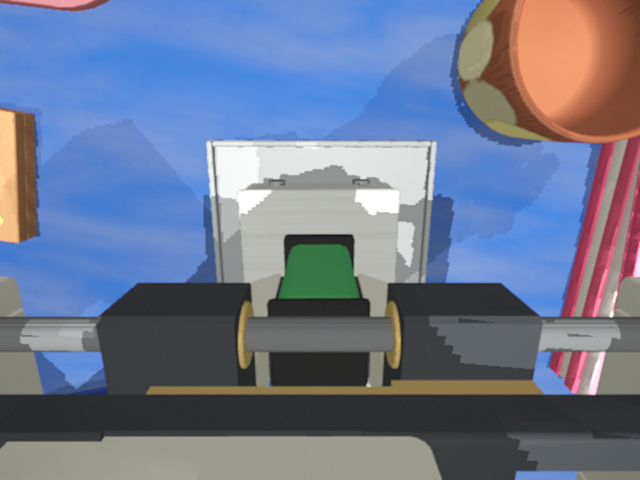

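The roller is centred in the tray, with the tray walls at columns 210 and 434. I lower it.

apply_moves(
  motion=[
    {"offset":[0,0.5,10],"rotation":[-0.002,0,-0.003]},
    {"offset":[0,0.5,10],"rotation":[0,0,0]},
    {"offset":[0,0,8],"rotation":[0,0,0]},
    {"offset":[0,0,4],"rotation":[0,0,0]},
    {"offset":[0,0,1],"rotation":[0,0,0]},
    {"offset":[0,0,1],"rotation":[0,0,0]},
  ],
)

```text
time: 13.72
tool_pos: [0.4181, -0.342, 0.1539]
tool_rot: [3.14, -0.002, 0.096]
contact_force: [-1.2, 0.3, 4.0]
opening: 0.0295
```

```bash
python3 - <<'E'
from h import *
print(observe()['contact_force'])
plan([.417,-.343,.155],.096)
E
```

```text
[-1.2253993   0.27899843  4.02912968]
offset mm [-1.1  0.9 -1.1] rotvec [ 0.002  -0.0017 -0.    ] rows>= 0.0
```

apply_moves(
  motion=[
    {"offset":[0,0,-1.5],"rotation":[0,0,0]},
    {"offset":[0,0,0],"rotation":[0,0,0]},
  ],
)

```text
time: 13.88
tool_pos: [0.418, -0.3421, 0.1563]
tool_rot: [3.139, -0.002, 0.096]
contact_force: [-1.5, -0.4, 0.2]
opening: 0.0295
```

apply_moves(
  motion=[
    {"offset":[0,0,0],"rotation":[0,0,0]},
    {"offset":[0,0,0],"rotation":[0,0,0]},
    {"offset":[0,0,0],"rotation":[0,0,0]},
    {"offset":[0,0,0],"rotation":[0,0,0]},
    {"offset":[0,0,0],"rotation":[0,0,0]},
  ],
  grip=0,
)

```text
time: 14.3
tool_pos: [0.4193, -0.3431, 0.1582]
tool_rot: [3.135, -0.005, 0.096]
contact_force: [-0.5, -0.8, -0.4]
opening: 0.0586
```

```bash
python3 - <<'E'
from h import *
p=wpic('w14')
print(observe()['tool_pos'],observe()['opening'])
E
```

```text
[ 0.41927905 -0.34308927  0.15817332] 0.06234680837510694
```

View pics/w14.png

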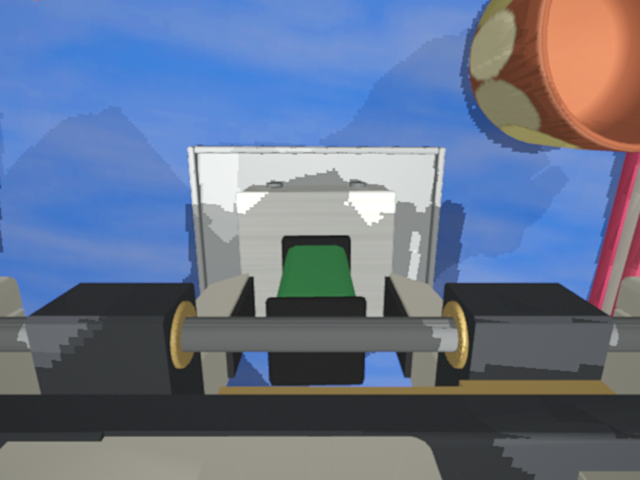

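The roller stands free in the tray. I lift and travel to the gauge.

apply_moves(
  motion=[
    {"offset":[0,0,-25],"rotation":[0,0,0]},
    {"offset":[0,0,-35],"rotation":[0,0,0]},
    {"offset":[0,0,-35],"rotation":[0,0,0]},
    {"offset":[-5,-25,-25],"rotation":[0,0,0.1]},
    {"offset":[-10,-36,0],"rotation":[0,0,0.1]},
    {"offset":[-10,-38,0],"rotation":[0,0,0.05]},
    {"offset":[-12,-38,0],"rotation":[0,0,0]},
    {"offset":[-12,-38,0],"rotation":[0,0,0]},
    {"offset":[-12,-38,0],"rotation":[0,0,0]},
    {"offset":[-12,-38,0],"rotation":[0,0,0]},
    {"offset":[-5,-38,0],"rotation":[0,0,0]},
    {"offset":[-5,-38,0],"rotation":[0,0,0]},
  ],
)

```text
time: 15.35
tool_pos: [0.374, -0.003, 0.2814]
tool_rot: [3.135, -0.014, -0.18]
contact_force: [1.1, 0.6, 0.1]
opening: 0.092
```

```bash
python3 - <<'E'
from h import *
plan([.35,.30,.28],-.35)
E
```

```text
offset mm [ -78.  -293.8   -1.7] rotvec [ 0.0055 -0.0148  0.1696] rows>= 8.0
```

apply_moves(
  motion=[
    {"offset":[-8,-36,0],"rotation":[0.005,-0.014,0]},
    {"offset":[-10,-36,0],"rotation":[0,0,0]},
    {"offset":[-10,-36,0],"rotation":[0,0,0]},
    {"offset":[-10,-36,0],"rotation":[0,0,0]},
    {"offset":[-10,-36,0],"rotation":[0,0,0]},
    {"offset":[-10,-32,0],"rotation":[0,0,0]},
    {"offset":[-10,-25,0],"rotation":[0,0,0]},
    {"offset":[-5,-10,0],"rotation":[0,0,0.085]},
    {"offset":[0,0,0],"rotation":[0,0,0.085]},
    {"offset":[0,0,0],"rotation":[0,0,0]},
    {"offset":[0,0,0],"rotation":[0,0,0]},
    {"offset":[0,0,0],"rotation":[0,0,0]},
  ],
)

```text
time: 16.35
tool_pos: [0.3405, 0.2737, 0.2826]
tool_rot: [-3.137, -0.005, -0.343]
contact_force: [0.3, 0.4, 0.5]
opening: 0.092
```

```bash
python3 - <<'E'
from h import *
p=wpic();p=wpic('w15');print(observe()['tool_pos'],observe()['tool_rot'],np.abs(observe()['qvel']).max())
for q in ('gauge','tumbler'):print([(np.round(r['location'],3).tolist(),round(r['score'],2)) for r in tip_of(q,p)])
E
```

```text
[0.34062426 0.27340238 0.28259695] [-3.13708311 -0.00550535 -0.34407916] 0.01014218103621158
[([0.42, 0.474, -0.002], 0.8), ([0.424, 0.318, -0.0], 0.62)]
[]
```

View pics/w15.png

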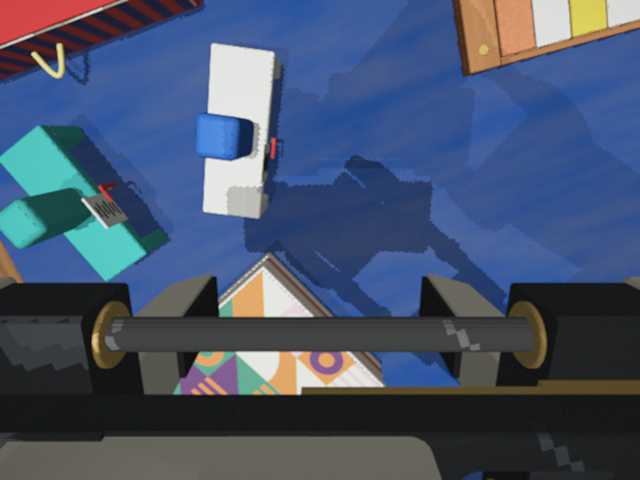

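The blue gauge's bridge-top corners are at about (211,43), (273,50), (261,218) and (204,212), with the post top at about (218,137). The turquoise one is at its left.

```bash
python3 - <<'E'
from h import *
p=wpic();c=read_camera('scene');save(c,'s2');t=read_camera('top');save(t,'t3')
P=np.array([atz(p,x,.052) for x in [(211,43),(273,50),(261,218),(204,212)]])
print(P.mean(0).round(4),np.linalg.norm(np.roll(P,-1,0)-P,axis=1).round(4))
for i,j in((3,0),(2,1),(0,1),(3,2)):
    e=P[j]-P[i];print(np.degrees(np.arctan2(e[1],e[0])).round(2))
print('post top', atz(p,(218,137),.116).round(4))
print(proj(c,[*P.mean(0)[:2],.116]))
h=np.array([*P.mean(0)[:2],0]);plan([h[0]-.06,h[1],.25],-.38)
im=cv2.imread('pics/s2.png');cv2.imwrite('pics/z6.png',cv2.resize(im[280:380,180:300],None,fx=6,fy=6,interpolation=2))
im=cv2.imread('pics/w15.png');cv2.imwrite('pics/z7.png',cv2.resize(im[30:230,180:300],None,fx=3,fy=3,interpolation=2))
E
```

```text
[0.4279 0.315  0.052 ] [0.0485 0.1357 0.05   0.1356]
-26.62
-26.0
-115.64
-115.83
post top [0.4274 0.3143 0.116 ]
[227.71555771 300.41158031]
offset mm [ 11.5 -48.1  32.9] rotvec [-0.0047 -0.0054  0.0349] rows>= 1.6
```

View pics/z6.png

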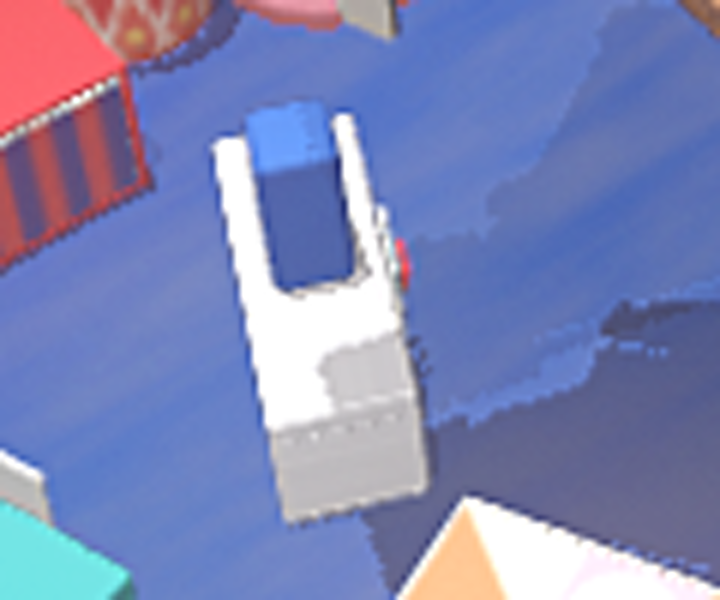

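View pics/z7.png

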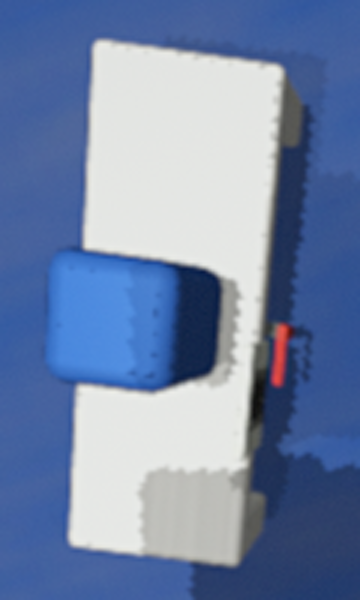

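```bash
python3 - <<'E'
from h import *
R=Ro.from_euler('xyz',[np.pi,0,-.452]);print(R.inv().apply(np.array([.428,.3147,.20])-observe()['tool_pos'])*1000)
E
```

```text
[ 60.6434898  -75.16302245  82.59933137]
```

apply_moves(
  motion=[
    {"offset":[0,0,0],"rotation":[-0.004,-0.005,0.108]},
    {"offset":[20,-24,20],"rotation":[0,0,0]},
    {"offset":[20,-26,20],"rotation":[0,0,0]},
    {"offset":[20,-25,15],"rotation":[0,0,0]},
    {"offset":[0,0,5],"rotation":[0,0,0]},
    {"offset":[0,0,0],"rotation":[0,0,0]},
    {"offset":[0,0,0],"rotation":[0,0,0]},
  ],
)

```text
time: 17.28
tool_pos: [0.4315, 0.315, 0.2209]
tool_rot: [-3.139, -0.001, -0.459]
contact_force: [-0.5, -0.3, -0.4]
opening: 0.0919
```

```bash
python3 - <<'E'
from h import *
p=wpic('w16')
plan([.428,.3147,.141],-.452)
E
```

```text
offset mm [-2.8  1.7 80.1] rotvec [-0.0026 -0.0012 -0.0069] rows>= 2.1
```

View pics/w16.png

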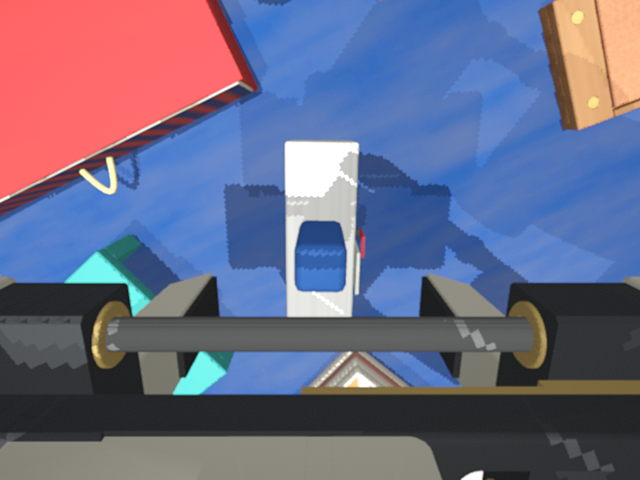

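```bash
python3 - <<'E'
from h import *
p=wpic();s=observe();R=Ro.from_euler('xyz',s['tool_rot'])
def tl(uv,z):print(uv,z,(R.inv().apply(atz(p,uv,z)-s['tool_pos'])*1000).round(0))
for z in(.05,.08,.11):tl((258,90),z)
tl((230,340),.052);tl((125,240),.052);tl((98,195),.03)
# turquoise post top from w15 in current tool frame: use scene pic
c=read_camera('scene');q=cv2.imread('pics/s2.png')
for z in(.116,):
    X=atz(c,(159,350),z);print('turq post',X,(R.inv().apply(X-s['tool_pos'])*1000).round(0))
E
```

```text
(258, 90) 0.05 [ 97. -39. 172.]
(258, 90) 0.08 [ 94. -35. 142.]
(258, 90) 0.11 [ 91. -30. 112.]
(230, 340) 0.052 [-87. -69. 170.]
(125, 240) 0.052 [  -5. -140.  170.]
(98, 195) 0.03 [  24. -167.  192.]
turq post [0.4109396  0.47800739 0.116     ] [ -90. -137.  106.]
```

The post is at about (321,257), aligned with the jaws, with clearance to the box and the turquoise gauge. I descend.

apply_moves(
  motion=[
    {"offset":[-1,0,25],"rotation":[-0.003,0,-0.004]},
    {"offset":[-1,0.5,25],"rotation":[0,0,0]},
    {"offset":[0,0.5,20],"rotation":[0,0,0]},
    {"offset":[0,0,5],"rotation":[0,0,0]},
    {"offset":[0,0,1],"rotation":[0,0,0]},
  ],
)

```text
time: 17.85
tool_pos: [0.4289, 0.3157, 0.1515]
tool_rot: [-3.129, -0.01, -0.453]
contact_force: [0.4, -0.8, 0.8]
opening: 0.0917
```

apply_moves(
  motion=[
    {"offset":[0,0,1],"rotation":[0,0,0]},
    {"offset":[0,0,1],"rotation":[0,0,0]},
    {"offset":[0,0,1],"rotation":[0,0,0]},
    {"offset":[0,0,1],"rotation":[0,0,0]},
  ],
  grip=1,
  grip_force=40,
)

```text
time: 18.18
tool_pos: [0.4299, 0.3166, 0.152]
tool_rot: [-3.124, -0.014, -0.453]
contact_force: [-0.2, -0.2, -0.5]
opening: 0.0696
```

```bash
python3 - <<'E'
from h import *
p=wpic('w17')
print(observe()['opening'],observe()['contact_force'])
plan([.428,.3147,.141],-.452)
E
```

```text
0.06591122122560447 [0.21739333 0.19527125 1.11255078]
offset mm [-1.1  2.7 10.8] rotvec [-0.0176 -0.0143 -0.0007] rows>= 0.3
```

View pics/w17.png

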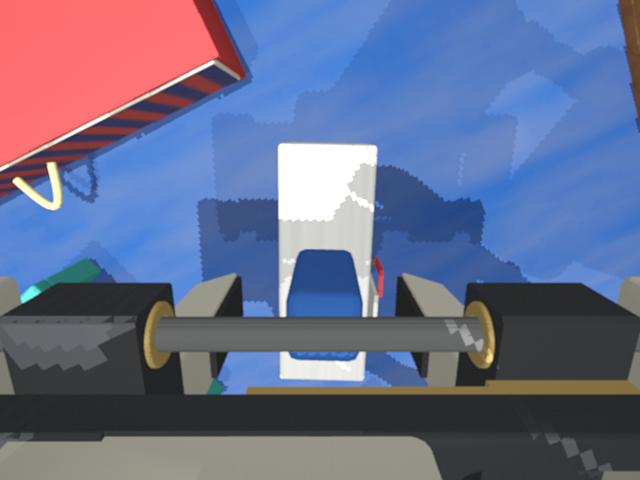

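apply_moves(
  motion=[
    {"offset":[-1,1.5,9],"rotation":[-0.018,-0.014,0]},
    {"offset":[0,1,4],"rotation":[-0.003,-0.002,0]},
    {"offset":[0,0,1.2],"rotation":[-0.001,-0.001,0]},
  ],
)

```text
time: 18.48
tool_pos: [0.4286, 0.315, 0.1377]
tool_rot: [3.137, 0.003, -0.453]
contact_force: [-0.4, -0.8, 0.0]
opening: 0.0461
```

```bash
python3 - <<'E'
from h import *
print(observe()['opening'],observe()['contact_force'])
plan([.428,.3147,.141],-.452)
E
```

```text
0.04607616015022313 [-0.37661266 -0.78912891  0.0060949 ]
offset mm [-0.4  0.5 -3.3] rotvec [ 0.0042  0.0027 -0.0007] rows>= 0.1
```

apply_moves(
  motion=[
    {"offset":[0,0,-1],"rotation":[0.004,0.002,0]},
    {"offset":[0,0,0],"rotation":[0,0,0]},
    {"offset":[0,0,0],"rotation":[0,0,0]},
    {"offset":[0,0,0],"rotation":[0,0,0]},
  ],
)

```text
time: 18.82
tool_pos: [0.4284, 0.3149, 0.1375]
tool_rot: [3.14, 0.002, -0.453]
contact_force: [-0.4, 1.0, 1.1]
opening: 0.03
```

```bash
python3 - <<'E'
from h import *
s=observe();print(s['opening'],s['contact_force'],s['tool_pos'],s['tool_rot'])
plan([.428,.3147,.141],-.452)
E
```

```text
0.030007328548299125 [-0.37271447  0.99983422  1.10892527] [0.42838136 0.31487122 0.13754688] [ 3.14012520e+00  1.90667272e-03 -4.52867492e-01]
offset mm [-0.3  0.3 -3.5] rotvec [ 0.0015  0.0019 -0.0009] rows>= 0.1
```

Gripped (30 mm opening) with the TCP 137.5 mm above the counter. I lift and rotate to the panel's axis.

apply_moves(
  motion=[
    {"offset":[0,0,-20],"rotation":[0,0,0]},
    {"offset":[0,0,-25],"rotation":[0,0,0]},
    {"offset":[0,0,-25],"rotation":[0,0,0]},
    {"offset":[0,0,-5],"rotation":[0,0,-0.0915]},
    {"offset":[0,0,0],"rotation":[0,0,-0.0915]},
    {"offset":[0,0,0],"rotation":[0,0,-0.0915]},
    {"offset":[0,0,0],"rotation":[0,0,-0.0915]},
    {"offset":[0,0,0],"rotation":[0,0,0]},
    {"offset":[0,0,0],"rotation":[0,0,0]},
  ],
)

```text
time: 19.57
tool_pos: [0.4252, 0.313, 0.2121]
tool_rot: [3.134, 0.013, -0.073]
contact_force: [0.4, 0.1, -4.1]
opening: 0.0297
```

```bash
python3 - <<'E'
from h import *
p=wpic();p=wpic('w18')
s=observe();print(s['opening'],s['contact_force'],s['tool_pos'],s['tool_rot'])
plan([.42,.0026,.21],-.0873)
E
```

```text
0.030096602909048985 [-0.35446436  0.38895132 -3.77860537] [0.42526828 0.31304083 0.21202181] [ 3.13395711  0.01266881 -0.07275963]
offset mm [ 17.3 310.    4.2] rotvec [0.0077 0.0126 0.0146] rows>= 8.2
```

View pics/w18.png

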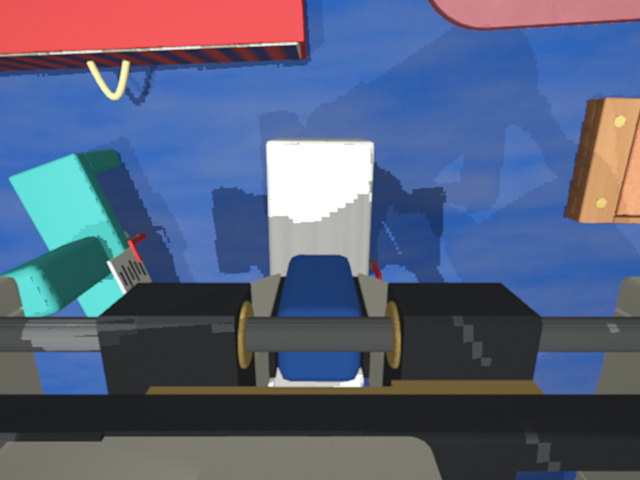

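```bash
python3 - <<'E'
from h import *
p=wpic();M=np.array(p['tool_from_camera']);K=np.array(p['camera_matrix'])
def tl(uv,z=.0855):
    d=M[:3,:3]@np.linalg.inv(K)@[*uv,1.];o=M[:3,3];return (o+d*(z-o[2])/d[2])*1000
for uv in[(267,141),(374,141),(270,386),(363,386)]:print(uv,tl(uv).round(1))
E
```

```text
(267, 141) [ 66.7 -23.9  85.5]
(374, 141) [66.8 25.1 85.5]
(270, 386) [-64.7 -27.   85.5]
(363, 386) [-64.7  24.4  85.5]
```

apply_moves(
  motion=[
    {"offset":[2,25,0],"rotation":[0.007,0.012,0.014]},
    {"offset":[2,36,0],"rotation":[0,0,0]},
    {"offset":[2,36,0],"rotation":[0,0,0]},
    {"offset":[3,36,0],"rotation":[0,0,0]},
    {"offset":[3,36,0],"rotation":[0,0,0]},
    {"offset":[3,36,0],"rotation":[0,0,0]},
    {"offset":[3,36,0],"rotation":[0,0,0]},
    {"offset":[3,30,0],"rotation":[0,0,0]},
    {"offset":[3,15,0],"rotation":[0,0,0]},
    {"offset":[0,0,0],"rotation":[0,0,0]},
    {"offset":[0,0,0],"rotation":[0,0,0]},
    {"offset":[0,0,0],"rotation":[0,0,0]},
  ],
)

```text
time: 20.72
tool_pos: [0.4228, 0.0155, 0.2113]
tool_rot: [-3.14, -0.003, -0.103]
contact_force: [0.2, -0.3, -4.2]
opening: 0.0296
```

```bash
python3 - <<'E'
from h import *
p=wpic('w19')
print(observe()['contact_force'])
plan([.4478,.0026,.175],-.0873)
E
```

```text
[-0.88366569 -0.11195166 -3.12507289]
offset mm [26.1 10.6 36.3] rotvec [-0.0012 -0.0031 -0.0147] rows>= 1.2
```

View pics/w19.png

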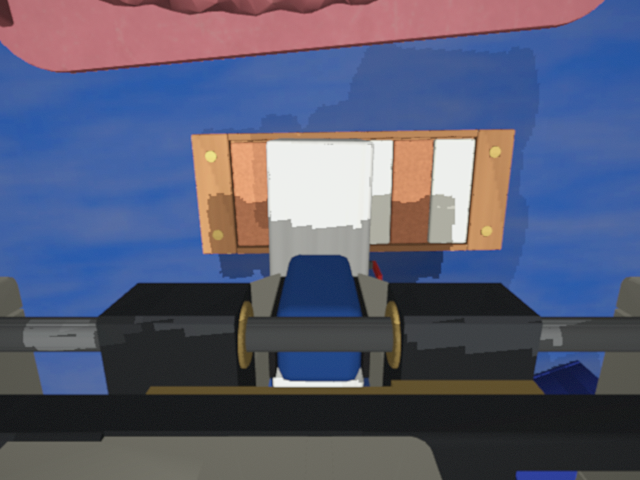

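The panel's frame corners are at about (192,135), (515,129), (502,248) and (205,253). I use them to refine the panel pose.

```bash
python3 - <<'E'
from h import *
p=wpic('w20')
P=np.array([atz(p,x,.020) for x in [(192,135),(515,129),(502,248.5),(204,253)]])
print(P.mean(0).round(4),np.linalg.norm(np.roll(P,-1,0)-P,axis=1).round(4))
for i,j in((0,1),(3,2),(0,3),(1,2)):
    e=P[j]-P[i];print(np.degrees(np.arctan2(e[1],e[0])).round(2))
im=cv2.imread('pics/w20.png');cv2.imwrite('pics/z8.png',cv2.resize(im[110:270,170:540],None,fx=2.1,fy=2.1,interpolation=2))
plan([.4478,.0026,.175],-.0873)
E
```

```text
[ 0.4453 -0.0123  0.02  ] [0.2344 0.0908 0.2355 0.0903]
-94.75
-94.87
175.09
175.72
offset mm [26.1 10.9 36.3] rotvec [-0.0012 -0.0031 -0.0135] rows>= 1.2
```

View pics/z8.png

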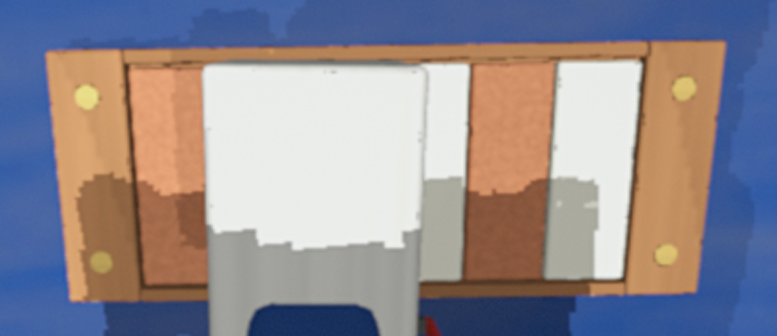

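apply_moves(
  motion=[
    {"offset":[10,4,0],"rotation":[0,-0.003,-0.014]},
    {"offset":[11,5,1],"rotation":[0,0,0]},
    {"offset":[5,2,1],"rotation":[0,0,0]},
    {"offset":[0,0,1],"rotation":[0,0,0]},
    {"offset":[0,0,0],"rotation":[0,0,0]},
    {"offset":[0,0,0],"rotation":[0,0,0]},
  ],
)

```text
time: 21.32
tool_pos: [0.4513, 0.0044, 0.2075]
tool_rot: [-3.14, 0.0, -0.08]
contact_force: [0.5, 0.1, -3.8]
opening: 0.0298
```

```bash
python3 - <<'E'
from h import *
p=wpic('w21')
plan([.4476,.0026,.175],-.085)
E
```

```text
offset mm [-3.4  2.2 32.5] rotvec [-0.0017  0.0002  0.005 ] rows>= 0.9
```

View pics/w21.png

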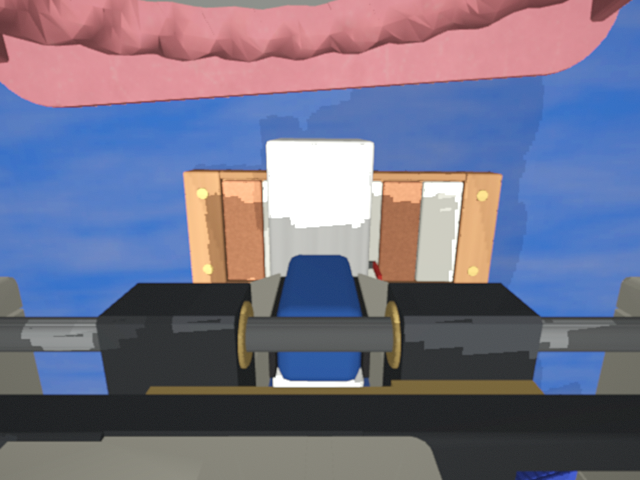

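apply_moves(
  motion=[
    {"offset":[-3,2,10],"rotation":[-0.001,0,0.005]},
    {"offset":[-1,0.5,12],"rotation":[0,0,0]},
    {"offset":[0,0,8],"rotation":[0,0,0]},
    {"offset":[0,0,1],"rotation":[0,0,0]},
    {"offset":[0,0,0.5],"rotation":[0,0,0]},
  ],
)

```text
time: 21.78
tool_pos: [0.4464, 0.0028, 0.1754]
tool_rot: [-3.141, -0.0, -0.085]
contact_force: [0.5, 0.8, -2.9]
opening: 0.0299
```

```bash
python3 - <<'E'
from h import *
p=wpic('w22');print(observe()['contact_force'])
plan([.4476,.0026,.1375],-.085)
for q in ([.515,.003,.02],):print(proj(p,q))
E
```

```text
[-0.96473424  0.05789172 -4.02069985]
offset mm [ 1.2  0.1 37.9] rotvec [-0.0008 -0.0004  0.0002] rows>= 1.0
[309.60976309 135.19855777]
```

View pics/w22.png

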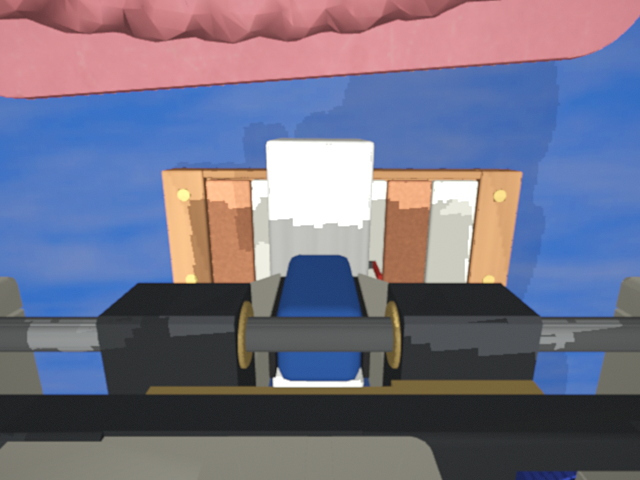

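Aligned with the panel, with the bridge overhanging the far rim. I descend in stages.

apply_moves(
  motion=[
    {"offset":[0.6,0,6],"rotation":[-0.001,0,0]},
    {"offset":[0.6,0,8],"rotation":[0,0,0]},
    {"offset":[0,0,6],"rotation":[0,0,0]},
    {"offset":[0,0,2],"rotation":[0,0,0]},
  ],
)

```text
time: 22.17
tool_pos: [0.4489, 0.0026, 0.153]
tool_rot: [3.141, -0.004, -0.085]
contact_force: [-0.4, -0.1, -3.5]
opening: 0.03
```

```bash
python3 - <<'E'
from h import *
print(observe()['contact_force'])
plan([.4476,.0026,.1375],-.085)
E
```

```text
[-0.39081992 -0.07200982 -3.46715782]
offset mm [-1.3  0.1 15.5] rotvec [ 0.0006 -0.0043  0.0003] rows>= 0.4
```

apply_moves(
  motion=[
    {"offset":[-0.8,0,5],"rotation":[0,-0.004,0]},
    {"offset":[-0.3,0,5],"rotation":[0,0,0]},
    {"offset":[0,0,3],"rotation":[0,0,0]},
    {"offset":[0,0,1.5],"rotation":[0,0,0]},
  ],
)

```text
time: 22.5
tool_pos: [0.448, 0.0027, 0.1374]
tool_rot: [3.141, -0.0, -0.085]
contact_force: [-7.9, 0.9, 32.5]
opening: 0.0297
```

```bash
python3 - <<'E'
from h import *
print(observe()['contact_force'])
plan([.4476,.0026,.1375],-.085)
E
```

```text
[-7.92481702  0.91512616 32.49561182]
offset mm [-0.4  0.2 -0.1] rotvec [ 0.0005 -0.0001  0.0002] rows>= 0.0
```

apply_moves(
  motion=[
    {"offset":[0,0,-0.7],"rotation":[0,0,0]},
    {"offset":[0,0,0],"rotation":[0,0,0]},
  ],
)

```text
time: 22.67
tool_pos: [0.448, 0.0027, 0.1383]
tool_rot: [3.141, -0.0, -0.085]
contact_force: [0.5, -0.5, -2.8]
opening: 0.0297
```

```bash
python3 - <<'E'
from h import *
print(observe()['contact_force'])
plan([.4476,.0026,.1375],-.085)
E
```

```text
[ 0.49252688 -0.45245286 -2.83721617]
offset mm [-0.4  0.2  0.8] rotvec [ 0.0006 -0.0002  0.0003] rows>= 0.0
```

apply_moves(
  motion=[
    {"offset":[0,0,0.6],"rotation":[0,0,0]},
  ],
)

```text
time: 22.75
tool_pos: [0.4481, 0.0027, 0.1377]
tool_rot: [3.141, -0.0, -0.085]
contact_force: [-0.0, -0.4, -3.7]
opening: 0.0298
```

apply_moves(
  motion=[
    {"offset":[0,0,0],"rotation":[0,0,0]},
    {"offset":[0,0,0],"rotation":[0,0,0]},
    {"offset":[0,0,0],"rotation":[0,0,0]},
    {"offset":[0,0,0],"rotation":[0,0,0]},
    {"offset":[0,0,0],"rotation":[0,0,0]},
    {"offset":[0,0,0],"rotation":[0,0,0]},
  ],
  grip=0,
)

```text
time: 23.25
tool_pos: [0.4494, 0.0025, 0.1386]
tool_rot: [3.141, -0.004, -0.085]
contact_force: [-0.5, -0.5, 0.5]
opening: 0.065
```

```bash
python3 - <<'E'
from h import *
p=wpic('w23');s=observe();print(s['contact_force'],s['opening'],s['tool_pos'],s['tool_rot'])
E
```

```text
[ 0.44742491 -0.19847262  0.21376565] 0.06911185567976855 [0.44945067 0.00247539 0.13863708] [ 3.1407088  -0.0043912  -0.08474263]
```

View pics/w23.png

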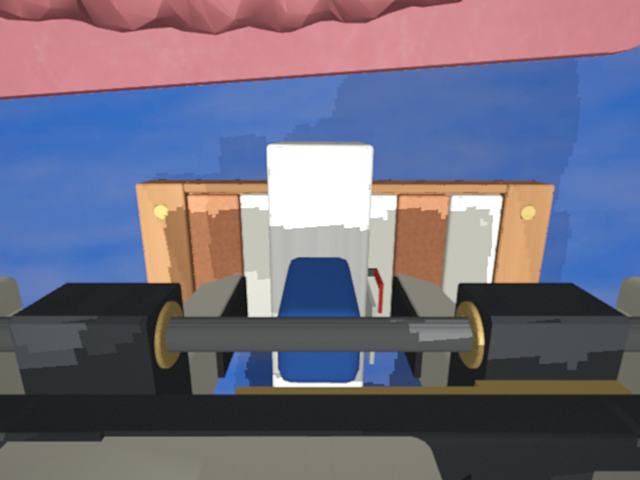

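The gauge is released and upright astride the panel. I lift clear and back away for a final look.

apply_moves(
  motion=[
    {"offset":[0,0,-10],"rotation":[0,-0.004,0]},
    {"offset":[0,0,-25],"rotation":[0,0,0]},
    {"offset":[0,0,-35],"rotation":[0,0,0]},
    {"offset":[0,0,-35],"rotation":[0,0,0]},
    {"offset":[-20,0,-20],"rotation":[0,0,0]},
    {"offset":[-30,5,0],"rotation":[0,0,0]},
    {"offset":[-30,20,0],"rotation":[0,0,0]},
    {"offset":[-10,36,0],"rotation":[0,0,0]},
    {"offset":[0,36,0],"rotation":[0,0,0]},
    {"offset":[0,20,0],"rotation":[0,0,0]},
    {"offset":[0,0,0],"rotation":[0,0,0]},
    {"offset":[0,0,0],"rotation":[0,0,0]},
  ],
)

```text
time: 24.3
tool_pos: [0.3455, -0.1089, 0.2711]
tool_rot: [3.139, -0.004, -0.081]
contact_force: [-0.6, 0.6, 0.0]
opening: 0.0916
```

```bash
python3 - <<'E'
from h import *
p=wpic('w24');c=read_camera('scene');save(c,'s9');t=read_camera('top');save(t,'t9');print(observe()['tool_pos'])
for q in['roller','tray','gauge','mug','cup','tumbler']:
    print(q,[(np.round(r['location'],3).tolist(),round(r['score'],2)) for r in tip_of(q,t)][:2])
print('foot',[(np.round(r['location'],3).tolist(),round(r['score'],2)) for r in tip_of('foot_tip',c)][:2])
cv2.imwrite('pics/z9.png',cv2.resize(cv2.imread('pics/s9.png')[200:310,260:410],None,fx=5,fy=5,interpolation=2))
cv2.imwrite('pics/z10.png',cv2.resize(cv2.imread('pics/t9.png')[180:320,140:580],None,fx=1.8,fy=1.8,interpolation=2))
E
```

```text
[ 0.34589528 -0.10767082  0.27094813]
roller [([0.425, -0.344, 0.006], 0.67)]
tray [([0.414, -0.346, -0.003], 0.61)]
gauge [([0.417, 0.474, -0.0], 0.79)]
mug [([0.572, -0.464, -0.0], 0.72)]
cup [([0.616, -0.29, -0.003], 0.84), ([0.531, 0.006, -0.002], 0.38)]
tumbler [([0.634, 0.267, 0.0], 0.86), ([0.422, -0.34, 0.005], 0.75)]
foot []
```

View pics/z9.png

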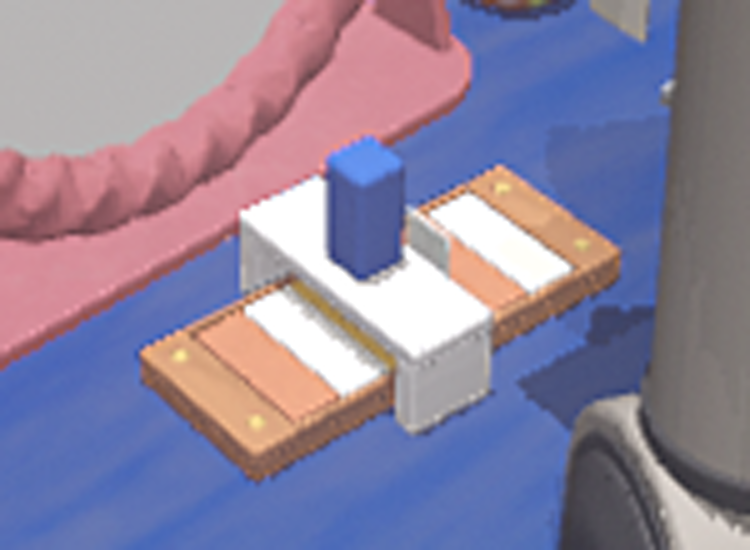

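View pics/z10.png

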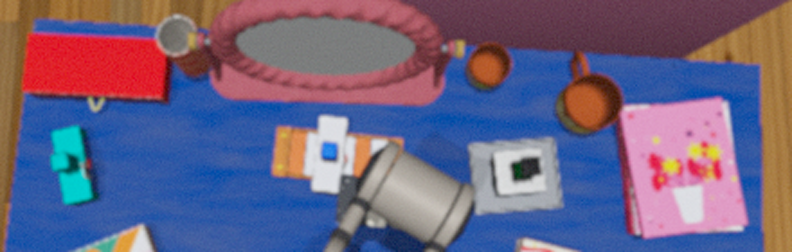

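View pics/w24.png

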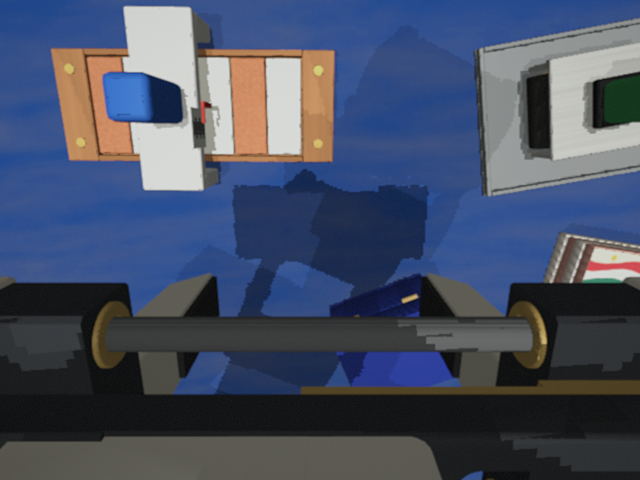

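```bash
python3 - <<'E'
from h import *
print(hand_in())
E
```

```text
the job is handed in; nothing more can be done
None
```

I rolled all six strips down, put the roller back in its tray, stood the blue gauge astride the panel, and handed the job in at about 24 s of the 72 s.

- **Rolling:** I made one pass from end to end at 11–14 N, about 6.5–8 mm of spring travel. The wheel height worked out from the arm and force readings was about 20 mm, which is the height of the frame. The pictures afterwards show no raised strip edges where the strips are visible.
- **Roller:** It stands upright and free, centred in its tray.
- **Gauge:** It stands upright on the counter over the panel, with its foot meant to sit on strip 3. The legs pressed the counter with 32 N for a moment as it went down. I eased off before letting go.
- **Bystanders:** The mug, cup and tumbler are within about 4 mm of where they were first found, which is the accuracy of the detector. The turquoise look-alike looks untouched.

**Not confirmed:**
- I never read the gauge's foot. The `foot_tip` detector found nothing, because the bridge hides it.
- In the last top view the gauge detector reported only the turquoise look-alike. I judged the blue gauge's position from the pictures and the arm's pose.

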